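Pack away the leftover omelette

TASK

Lay the leftover omelette flat in the white tub, take the orange lid from the sloping drying rack and press it onto the tub until both end clips snap over it, then stack the closed tub upright within the raised border on top of the big blue-lidded tub. Set things down rather than dropping them, and leave the other crockery, bottles and utensils where they are.

Things in the scene. Friction and masses are not known exactly. Their poses are not given: they have to be found in the camera images.
- omelette_center (a point): Centre of the rolled omelette: a firm yellow bar 90 (x) x 36 (y) x 32 (z) mm, about 0.12 kg, lying flat on a small wooden board 14 mm thick. x runs along its length, z up.
- tub_rim (a point): Centre of the mouth, at rim level, of the white open tub standing loose on the counter: outside 160 (x) x 124 (y) x 58 (z) mm, walls and floor 4 mm, inside 152 x 116 x 54 mm. x along its length, z up. A grey sprung clip stands at each short end (+x, -x), 46 mm wide, outermost 94 mm from the middle, rising to 32 mm above the rim. The lid fits either way round.
- tub: The same white tub: origin at the centre of its underside, 58 mm below tub_rim, same axes. About 0.25 kg empty, clips included. The clip noses reach in to 75 mm from the middle, their flat undersides 6.5 mm above the rim, sloping lead-ins above them.
- clip_a (a joint): Sprung clip at the tub's +x end: 0 when closed, grows (m) as it is pushed outward along the tub's length, up to 0.014, and springs back by itself. It must give about 0.007 to let the lid edge pass, against 1 to 2 N.
- clip_b (a joint): The same at the tub's -x end.
- lid_grip (a point): Centre of the grip rib on the orange lid: an upright rib 70 (x) x 16 (y) x 28 (z) mm in the middle of the lid's top, to be pinched across its 16 mm. This point is half-way up the rib, 14 mm above the plate's top and 19 mm above its underside. z is the lid's upward normal, x runs along lid and rib. When closed this point is 19 mm above tub_rim.
- lid: The same lid, 0.1 kg: plate 164 (x) x 126 (y) x 5 mm, origin at the centre of its underside, axes as lid_grip; below it a rounded sealing bead 10 mm deep (144 x 108 mm outside) enters the mouth. To close: level and centred, its x along the tub's, pressed straight down (about 5 to 20 N) until the plate sits on the rim; both clips then lock it with 1.5 mm of play, and the tub can be lifted by the rib.
- stack_top (a point): Centre of the flat recess on top of the big closed tub (cream, blue lid, 196 x 160 mm, fixed): recess floor 66 mm above the counter, 176 (x) x 140 (y) mm inside a blue border 6 mm high. x runs along its length, z up. When the tub is stacked, tub_rim is 58 mm above this point and the two lengths lie along one another, either way round.
- rack: White wire drying rack, fixed on the counter, 120 mm wide, 175 mm long; origin on the counter under its middle. Its wires slope 25 degrees, falling to its own -x side (roughly towards the robot) where they turn up 18 mm as a stop; the top side is 130 mm high. The lid starts on it, tilted 25 degrees, its length down the slope, its low end at the stop.
- tumbler: Bystander: clear glass tumbler, 68 mm across, 100 mm high; origin at the centre of its underside. Leave alone.
- mug: Bystander: blue mug, 80 mm across plus handle, 85 mm high; origin at the centre of its underside. Leave alone.
- soy: Bystander: amber soy-sauce bottle with red cap, 52 mm across, 145 mm high; origin at the centre of its underside. Leave alone.
- bowl: Bystander: white bowl, 90 mm across, 45 mm high; origin at the centre of its underside. Leave alone.
- spatula: Bystander: wooden spatula lying on the counter; origin at the centre of its underside. Leave alone.
- teacup: Bystander: terracotta teacup, 70 mm across, 65 mm high; origin at the centre of its underside. Leave alone.
- jar: Bystander: green glass jar with yellow cap, 68 mm across, 95 mm high; origin at the centre of its underside. Leave alone.
There are look-alikes about, which are no part of the job. Of the things that look like the part that bears omelette_center, the smallest one is meant.

How it is judged:
On the way, in this order (a step that is already met when the one before it is completed fails the run):
1. the omelette lies flat on the floor of the tub, let go (x of omelette_center in the frame of tub_rim between -0.07 and 0.07 m and y of omelette_center in the frame of tub_rim between -0.055 and 0.055 m and z of omelette_center in the frame of tub_rim below -0.03 m and contact force between the fingers and omelette below 0.1 N), for 0.2 s.
2. the lid is seated on the tub with both clips closed over it, the omelette inside (x of omelette_center in the frame of tub_rim between -0.07 and 0.07 m and y of omelette_center in the frame of tub_rim between -0.055 and 0.055 m and z of omelette_center in the frame of tub_rim below -0.03 m and x of lid_grip in the frame of tub_rim between -0.006 and 0.006 m and y of lid_grip in the frame of tub_rim between -0.006 and 0.006 m and z of lid_grip in the frame of tub_rim below 0.0215 m and angle between the z axis of lid_grip and the z axis of tub_rim, either way round below 0.05 rad and value of joint each of clip_a, clip_b below 0.004 m), for 0.2 s.
At the end, for the whole second after the job is handed in: Closed tub at rest, upright (0.05 rad) on the recess floor (3 mm), centred within 12 mm, in line within 0.15 rad. Lid snapped: plate within 2.5 mm of the rim, centred within 6 mm, level with it (0.05 rad), both clips within 4 mm of closed. Omelette flat inside, centre 30 mm below the rim (all of step 2 and x of tub_rim in the frame of stack_top between -0.012 and 0.012 m and y of tub_rim in the frame of stack_top between -0.012 and 0.012 m and z of tub_rim in the frame of stack_top between 0.055 and 0.061 m and angle between the x axis of tub_rim and the x axis of stack_top, either way round below 0.15 rad and angle between tub_rim's own z axis and vertical below 0.05 rad and linear speed of each of tub, lid below 0.02 m/s); the robot touches nothing.
It fails at once if other crockery, bottles or utensils shoved more than 30 mm (distance of any of tumbler, mug, soy, bowl, spatula, teacup, jar from where it was at the start of the episode above 0.03 m).
It fails at once if the tub dropped (falling freely faster than 0.7 m/s) (linear speed of tub above 0.7 m/s and contact force between the fingers and tub below 0.1 N and contact force between the fingers and lid below 0.1 N).
It fails at once if the omelette dropped (falling freely faster than 0.7 m/s) (linear speed of omelette above 0.7 m/s and contact force between the fingers and omelette below 0.1 N and contact force between the fingers and tub below 0.1 N and contact force between the fingers and lid below 0.1 N).
It also fails if it takes over 67 s, if anything falls off the work surface, if the arm or the gripper's body presses on something with over 40 N, if the wrist force passes 120 N, or if a joint passes its speed limit or range.

ROBOT

A 6-joint arm with a two-finger parallel gripper is mounted at the origin on the work surface. World frame = base frame: x ahead of the robot, y to its left, z up, the work surface at z = 0. Lengths are in m, angles in rad, forces in N, time in s.
With the tool pointing down it reaches from about 0.375 to 0.975 m from the base axis. Payload 3.8 kg.
Tool frame: the origin (TCP) lies midway between the tips of the shut fingers; the grasp point (between the pads) lies 19 mm behind it; z points along the fingers, y is the direction in which the jaws open and shut (so a half turn about z gives the same grasp; the last joint's range is limited). The gripper opens to 85 mm and grips with 20 to 120 N. Pads are 22 mm wide; open, the fingers measure 114 mm over their backs; the gripper's body (76 mm by 85 mm) begins 54 mm behind the grasp point. The pads swing forward as they close: fully open they stand 13 mm farther back than shut.
Start: joints at [-1.247, 0.264, 1.604, -0, 1.274, -0.037], TCP at [0.238, -0.632, 0.231] pointing down, gripper open.
Joint ranges: [-2.63, 2.63], [-0.94, 2.18], [0.31, 2.57], [-1.31, 4.45], [0, 2.66], [-2.55, 2.55]. Speed limits (rad/s): [2.57, 2.57, 3.14, 3.14, 3.14, 3.14].

INTERFACE

Orientations are given as a rotation vector (axis times angle).
In Python, from workcell import bot gives the robot as it stands. The module is installed in compiled form; this text tells all that it offers.
- The arm moves only by the tool play_rows, never from a script. Its argument "series" is a list of rows, each an object with "translation": the shift along the tool's x, y, z in m, a list of three; "spin": the turn about the tool's z in units of 5 degrees (1.0 is 5 degrees). In form: [{"translation": [dx, dy, dz], "spin": spin}, ...]. A call has 1 to 5 rows; each row shifts and turns the commanded pose from where the row before left it, along the tool's axes as they then stand; what a row does not reach is not made up. A row lasts 1/10 s, in which the tool goes at most 50 mm and 8.59 degrees, less where a joint would pass 70% of its speed; a pose out of reach is approached as far as the arm can. A call is refused whole if a number of a shift passes 0.05 or a number of a turn 1, either way. A call with a gripper value outside its range is refused whole. "jaw" is the gripper's target within -1 to 1 (fully open at 1, half-way at 0, shut at -1), set as the call begins (left out, the last holds). The fingers move at their own pace and stop on an object; "force" is the grip in N (left out, the last holds). Time passes only in rows, so rows that do not move let the fingers close. It gives the time, the measured TCP pose, the force and the opening at its end, in the units of the state.
- bot.read_state(): the state, without advancing time (a new reading comes with each control period).
- bot.read_camera(name): name is "scene" or "top" or "wrist"; returns the picture (480x640x3 uint8, blue, green, red); there is no depth.
- bot.get_calibration(name): a dict with "fov_y" (degrees; the focal length in pixels is half the picture's height over the tangent of half this angle, whatever the lens; pixels are square), "cx", "cy" (the principal point, pixels), "R" (3x3) and "t" (3): a world point X has camera coordinates R X + t. Camera axes: x right, y down, z forward; pixel columns grow to the right and rows downward; lengths in m; the calibration is good to about 2 mm. A picture is of the moment at which its call begins: read the wrist's pose just before it. get_calibration takes no time and is no camera call; for the wrist camera it gives the pose at the moment of the call.
- bot.finish_job(): hands the job in, once; it reports no verdict.
The state is a dict: "time": time; "q": joint angles; "joint_vel": joint speeds; "joint_torque": joint torques, N m; "tool_pos": TCP position; "tcp_rot": TCP orientation; "wrist_force": force on the tool from outside, world axes, zero at the start; "torque": the same for the moment, N m; "width": opening from 0.0 (shut) to 1.0 (fully open).
Only numpy, scipy, OpenCV 4.12 (cv2) and the standard library are available. Lean on these libraries where they do the work, as an engineer would, in place of code of your own. Each camera call takes 0.05 s, during which the arm holds its last target. There are 200 camera calls.

## Working session

There is one attempt and no reset: what is moved stays moved. The work goes in short steps, Python scripts to look and compute and a tool call to move; the robot and the scene stay as the last step left them, time stands still between calls to the robot, and variables do not carry over. Pictures are saved under pics/ and viewed, about 8 in all and at most 12, crops included, and the job is handed in when it is done.

Besides the shell and the picture viewer there is one more tool, called after "Request:" as name([rows], argument=value, ...), one row to a line, values as JSON. play_rows: Moves the arm, as the interface text tells. Its arguments: {"type":"object","properties":{"series":{"type":"array","items":{"type":"object","properties":{"translation":{"type":"array","items":{"type":"number"}},"spin":{"type":"number"}}}},"jaw":{"type":"number"},"force":{"type":"number"}},"required":["series"]}

```bash
mkdir -p pics; python3 - <<'E'
from workcell import bot
import cv2,numpy as np
s=bot.read_state();print(s)
for n in("scene","top"):
    im=bot.read_camera(n);cv2.imwrite(f"pics/{n}0.png",im)
    print(n,bot.get_calibration(n))
E
```

```text
{'time': 0.0, 'q': array([-1.24692930e+00,  2.64756894e-01,  1.60536511e+00,  1.58390399e-05,
        1.27368309e+00, -3.69142093e-02]), 'joint_vel': array([ 0.00103499, -0.00165005, -0.00105245, -0.00083948, -0.00099313,
        0.00172842]), 'joint_torque': array([-9.40547216e-04, -5.15110803e+01, -3.67314184e+01, -2.06118693e-05,
        1.28221544e-02,  9.92074604e-06]), 'tool_pos': array([ 0.2380434 , -0.63086322,  0.22996429]), 'tcp_rot': array([-3.08846114e+00, -5.63244841e-01,  4.73048039e-04]), 'wrist_force': array([-0.22808573, -0.57499807,  0.52441178]), 'torque': array([0.02404947, 0.02040486, 0.06470541]), 'width': 0.9967591518784491}
scene {'fov_y': 53.8921552092729, 'cx': 321.7257602300124, 'cy': 239.16549528546815, 'R': array([[ 0.61985869,  0.78458237, -0.01434246],
       [ 0.55474118, -0.45105359, -0.69915154],
       [-0.55501119,  0.42541881, -0.71482964]]), 't': array([-0.34720421, -0.24141839,  1.59152607])}
top {'fov_y': 45.19571010923613, 'cx': 328.1513765481449, 'cy': 239.4300137657103, 'R': array([[-0.01691142, -0.99982213,  0.00834918],
       [-0.98563667,  0.01526699, -0.16818819],
       [ 0.16803081, -0.01107356, -0.98571955]]), 't': array([7.74419899e-05, 5.60493642e-01, 1.64425455e+00])}
```

View pics/top0.png

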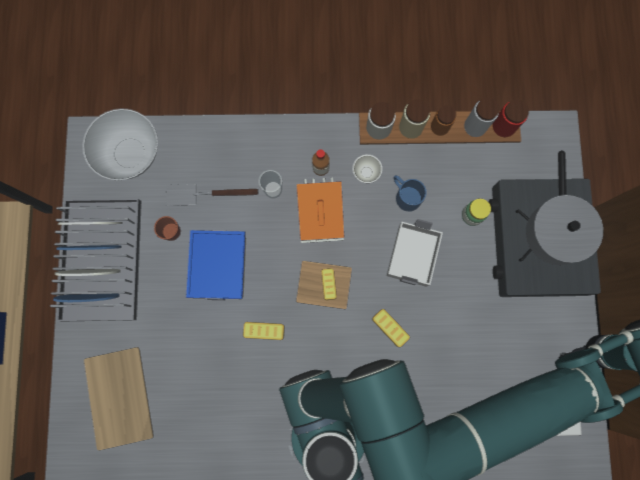

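View pics/scene0.png

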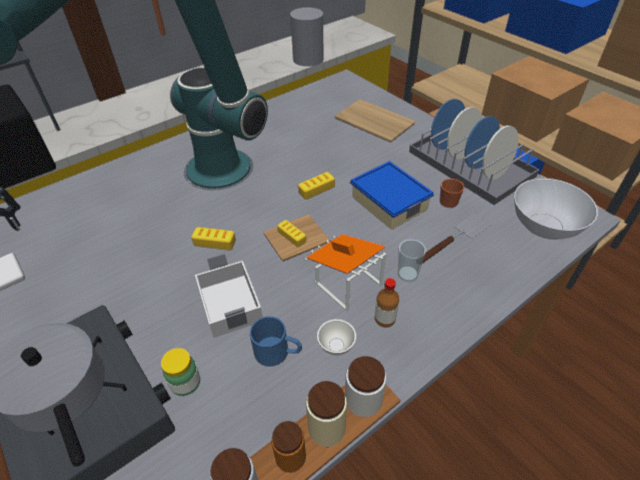

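Omelette on the board is the small one at (329,284); white tub at (415,252), lid on rack at (321,212), blue-lidded tub at (216,265). Next I rectify planes and fit rectangles.

```bash
cat >h.py <<'E'
import cv2,numpy as np
from workcell import bot
def rectify(im,cal,z,x0,y0,w,res=1000):
    """metric image of plane z: col=(y0+w/2-y)*res, row=(x0+w/2-x)*res"""
    f=240/np.tan(np.radians(cal['fov_y']/2));K=np.array([[f,0,cal['cx']],[0,f,cal['cy']],[0,0,1]])
    R,t=cal['R'],cal['t']
    H=K@np.c_[R[:,0],R[:,1],R[:,2]*z+t]
    A=np.array([[0,-1/res,x0+w/2],[-1/res,0,y0+w/2],[0,0,1]])
    return cv2.warpPerspective(im,H@A,(int(w*res),int(w*res)),flags=cv2.INTER_LINEAR|cv2.WARP_INVERSE_MAP)
def pix2w(cal,u,v,z):
    f=240/np.tan(np.radians(cal['fov_y']/2))
    d=cal['R'].T@np.array([(u-cal['cx'])/f,(v-cal['cy'])/f,1]);c=-cal['R'].T@cal['t']
    return c+d*(z-c[2])/d[2]
def w2pix(cal,X):
    f=240/np.tan(np.radians(cal['fov_y']/2));p=cal['R']@np.asarray(X)+cal['t']
    return np.array([cal['cx']+f*p[0]/p[2],cal['cy']+f*p[1]/p[2]])
def rects(mask,x0,y0,w,res=1000,amin=300):
    out=[]
    for c in cv2.findContours(mask,cv2.RETR_EXTERNAL,cv2.CHAIN_APPROX_NONE)[0]:
        if cv2.contourArea(c)<amin: continue
        b=cv2.boxPoints(cv2.minAreaRect(c))/res
        P=np.c_[x0+w/2-b[:,1],y0+w/2-b[:,0]];e=P[1]-P[0],P[2]-P[1]
        L=max(e,key=np.linalg.norm);S=min(e,key=np.linalg.norm)
        a=np.degrees(np.arctan2(L[1],L[0]));a=(a+90)%180-90
        out.append((P.mean(0).round(4),np.linalg.norm(L).round(4),np.linalg.norm(S).round(4),a.round(1)))
    return out
def hsv(im,lo,hi):
    return cv2.inRange(cv2.cvtColor(im,cv2.COLOR_BGR2HSV),np.array(lo),np.array(hi))
E
python3 - <<'E'
from h import *
im=cv2.imread('pics/top0.png');cal=bot.get_calibration('top')
for n,(u,v),z,lo,hi in [('om',(329,284),.046,(22,100,80),(34,255,255)),('blue',(216,265),.072,(105,150,60),(125,255,255)),('lid',(321,212),.1,(5,150,100),(16,255,255)),('tub',(415,252),.058,(0,0,165),(180,40,255))]:
    p=pix2w(cal,u,v,z);r=rectify(im,cal,z,p[0],p[1],.3)
    print(n,p.round(3))
    for q in rects(hsv(r,lo,hi),p[0],p[1],.3):print('  ',*q)
c=cv2.resize(im[160:320,180:460],None,fx=2.8,fy=2.8,interpolation=cv2.INTER_CUBIC);cv2.imwrite('pics/crop1.png',c)
E
```

```text
om [ 0.43  -0.009  0.046]
   [0.2996 0.1322] 0.038 0.017 0.0
   [ 0.3246 -0.1453] 0.058 0.026 0.0
   [ 0.4309 -0.0077] 0.09 0.0369 5.2
blue [0.487 0.314 0.072]
   [0.4905 0.315 ] 0.1916 0.1556 -2.1
lid [0.631 0.011 0.1  ]
   [0.6368 0.0128] 0.1613 0.1242 2.9
tub [ 0.518 -0.261  0.058]
   [ 0.5093 -0.2594] 0.1439 0.1215 -16.0
```

View pics/crop1.png

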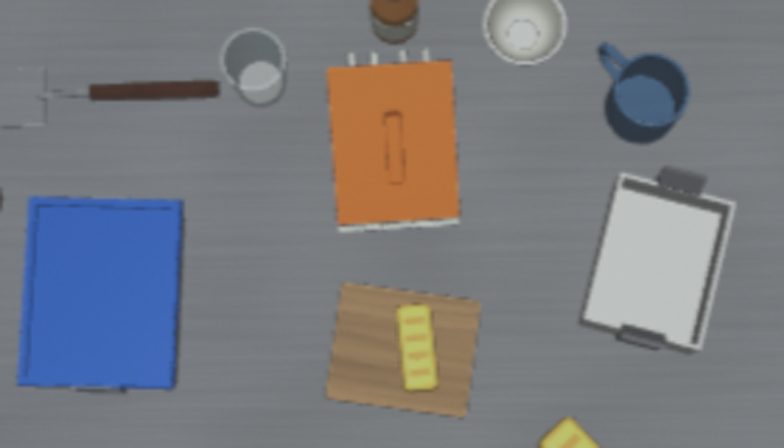

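```bash
cat >>h.py <<'E'
from scipy.spatial.transform import Rotation as Rn
def goto(x,y,z,jaw=None):
    """print spin (units) then the shift in tool axes after that spin; jaw = world angle deg of the jaw (tool y) axis"""
    s=bot.read_state();M=Rn.from_rotvec(s['tcp_rot']);R=M.as_matrix()
    a=np.degrees(np.arctan2(R[1,1],R[0,1]));d=0
    if jaw is not None:
        d=-((jaw-a+90)%180-90)   # tool z down: +spin turns clockwise
    M2=M*Rn.from_rotvec([0,0,np.radians(d)])
    t=M2.inv().apply(np.array([x,y,z])-s['tool_pos'])
    print('t',round(s['time'],2),'pos',s['tool_pos'].round(4),'jaw',a.round(1),'q6',s['q'][5].round(2),'w',round(s['width'],3),'F',s['wrist_force'].round(1),'tilt',np.degrees(np.arccos(-R[2,2])).round(2))
    print('spin',round(d/5,3),'(alt',round((d-180*np.sign(d))/5,1),') shift',t.round(4))
E
python3 - <<'E'
from h import *
cal=bot.get_calibration('top')
P=np.array([pix2w(cal,180+u/2.8,160+v/2.8,.058)[:2] for u,v in [(620,174),(735,203),(701,351),(581,324)]])
print(P.round(4),P.mean(0))
for i in range(4):
    e=P[(i+1)%4]-P[i];print(np.linalg.norm(e).round(4),np.degrees(np.arctan2(e[1],e[0])).round(1))
goto(.431,-.008,.16,95.2)
goto(.431,-.008,.16,None)
E
```

```text
[[ 0.6067 -0.2247]
 [ 0.574  -0.3438]
 [ 0.4199 -0.301 ]
 [ 0.4497 -0.1784]] [ 0.51258906 -0.26197976]
0.1235 -105.4
0.16 164.5
0.1262 76.3
0.1637 -16.4
t 0.1 pos [ 0.238  -0.6309  0.2301] jaw -69.3 q6 -0.04 w 1.003 F [ 0.2 -0.6  0.6] tilt 0.12
spin 3.094 (alt -32.9 ) shift [ 0.2487 -0.6027  0.0712]
t 0.1 pos [ 0.238  -0.6309  0.2301] jaw -69.3 q6 -0.04 w 1.003 F [ 0.2 -0.6  0.6] tilt 0.12
spin 0.0 (alt 0.0 ) shift [ 0.4004 -0.5146  0.0712]
```

Request:
play_rows([
  {"translation":[0,0,0],"spin":1},
  {"translation":[0,0,0],"spin":1},
  {"translation":[0,0,0],"spin":1},
  {"translation":[0,0,0],"spin":0.094},
  {"translation":[0.0187,-0.0454,0],"spin":0},
], jaw=1)

```text
time: 0.6
tool_pos: [0.2514, -0.5879, 0.2298]
tcp_rot: [3.137, 0.14, -0.002]
wrist_force: [0.7, 1.4, 0.6]
width: 1.0
```

Request:
play_rows([
  {"translation":[0.0192,-0.0464,0],"spin":0},
  {"translation":[0.0192,-0.0464,0],"spin":0},
  {"translation":[0.0192,-0.0464,0],"spin":0},
  {"translation":[0.0192,-0.0464,0],"spin":0},
  {"translation":[0.0192,-0.0464,0],"spin":0},
])

```text
time: 1.1
tool_pos: [0.3271, -0.3439, 0.231]
tcp_rot: [-3.138, -0.145, -0.0]
wrist_force: [0.8, 0.3, 0.1]
width: 1.003
```

Request:
play_rows([
  {"translation":[0.0192,-0.0464,0],"spin":0},
  {"translation":[0.0192,-0.0464,0],"spin":0},
  {"translation":[0.0192,-0.0464,0.01],"spin":0},
  {"translation":[0.0192,-0.0464,0.01],"spin":0},
  {"translation":[0.0192,-0.0464,0.01],"spin":0},
])

```text
time: 1.6
tool_pos: [0.4006, -0.1081, 0.2019]
tcp_rot: [3.138, 0.145, 0.002]
wrist_force: [1.2, 0.8, -0.3]
width: 1.001
```

```bash
python3 - <<'E'
from h import *
goto(.431,-.008,.16,95.2)
cal=bot.get_calibration('wrist');im=bot.read_camera('wrist');cv2.imwrite('pics/w1.png',im)
print(cal)
z=.046;r=rectify(im,cal,z,.431,-.008,.2)
for q in rects(hsv(r,(22,100,80),(34,255,255)),.431,-.008,.2):print(*q)
goto(.431,-.008,.016,95.2)
E
```

```text
t 1.6 pos [ 0.4006 -0.1081  0.2019] jaw -84.7 q6 1.15 w 1.001 F [ 1.2  0.8 -0.3] tilt 0.07
spin 0.019 (alt -36.0 ) shift [ 0.0393 -0.0969  0.0419]
{'fov_y': 64.93754057999914, 'cx': 321.63189934678434, 'cy': 240.38825061429856, 'R': array([[ 9.30717207e-02, -9.95659407e-01,  6.49996157e-06],
       [-9.44797447e-01, -8.83152136e-02,  3.15528456e-01],
       [-3.14158302e-01, -2.93729175e-02, -9.48916115e-01]]), 't': array([-0.14511624,  0.33825736,  0.47483547])}
[ 0.4362 -0.011 ] 0.0876 0.0398 4.9
t 1.65 pos [ 0.4011 -0.1008  0.2   ] jaw -84.4 q6 1.16 w 0.998 F [-0.5  4.7 -0.9] tilt 0.38
spin 0.076 (alt -35.9 ) shift [ 0.0382 -0.0884  0.1846]
```

View pics/w1.png

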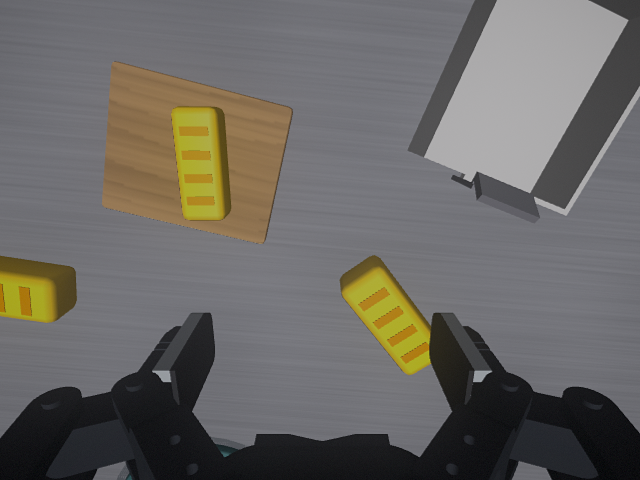

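Request:
play_rows([
  {"translation":[0.02,-0.045,0.02],"spin":0.05},
  {"translation":[0.02,-0.0445,0.02],"spin":0},
  {"translation":[0,0,0.04],"spin":0},
  {"translation":[0,0,0.03],"spin":0},
  {"translation":[0,0,0],"spin":0},
])

```text
time: 2.15
tool_pos: [0.4261, -0.0215, 0.0898]
tcp_rot: [-3.137, -0.14, 0.016]
wrist_force: [-2.2, 0.1, 0.3]
width: 0.998
```

```bash
python3 - <<'E'
from h import *
goto(.433,-.009,.018,95.2)
im=bot.read_camera('wrist');cal=bot.get_calibration('wrist')
z=.046;r=rectify(im,cal,z,.431,-.008,.2)
for q in rects(hsv(r,(22,100,80),(34,255,255)),.431,-.008,.2):print(*q)
goto(.433,-.009,.018,95.2)
E
```

```text
t 2.15 pos [ 0.4261 -0.0215  0.0898] jaw -84.9 q6 1.37 w 0.998 F [-2.2  0.1  0.3] tilt 0.57
spin -0.015 (alt 36.0 ) shift [ 0.0087 -0.0117  0.0718]
[ 0.4399 -0.0077] 0.0911 0.0349 5.2
t 2.2 pos [ 0.4282 -0.0221  0.0923] jaw -84.9 q6 1.37 w 1.004 F [-0.5 -0.4  0.5] tilt 0.33
spin -0.029 (alt 36.0 ) shift [ 0.0064 -0.0125  0.0743]
```

Request:
play_rows([
  {"translation":[0.0085,-0.0135,0.02],"spin":0},
  {"translation":[0,0,0.03],"spin":0},
  {"translation":[0,0,0.024],"spin":0},
  {"translation":[0,0,0],"spin":0},
  {"translation":[0,0,0],"spin":0},
])

```text
time: 2.7
tool_pos: [0.4391, -0.0088, 0.0218]
tcp_rot: [3.139, 0.135, 0.003]
wrist_force: [0.6, -0.3, -0.2]
width: 0.999
```

Request:
play_rows([
  {"translation":[0,0,0],"spin":0},
  {"translation":[0,0,0],"spin":0},
  {"translation":[0,0,0],"spin":0},
  {"translation":[0,0,0],"spin":0},
  {"translation":[0,0,0],"spin":0},
], jaw=-1, force=25)

```text
time: 3.2
tool_pos: [0.4389, -0.0083, 0.0213]
tcp_rot: [3.138, 0.136, 0.003]
wrist_force: [-0.9, 1.1, 6.3]
width: 0.416
```

Request:
play_rows([
  {"translation":[0,0,0],"spin":0},
  {"translation":[0,0,0],"spin":0},
  {"translation":[0,0,0],"spin":0},
  {"translation":[0,0,-0.02],"spin":0},
  {"translation":[0,0,-0.03],"spin":0},
])

```text
time: 3.7
tool_pos: [0.4352, -0.008, 0.0687]
tcp_rot: [-3.138, -0.136, 0.009]
wrist_force: [0.4, -0.8, -2.6]
width: 0.416
```

Request:
play_rows([
  {"translation":[0,0,-0.04],"spin":0},
  {"translation":[0,0,-0.04],"spin":0},
  {"translation":[0,0,-0.02],"spin":0},
  {"translation":[0,0,0],"spin":0},
  {"translation":[0,0,0],"spin":0},
])

```text
time: 4.2
tool_pos: [0.4374, -0.0082, 0.1696]
tcp_rot: [-3.139, -0.136, 0.001]
wrist_force: [-0.6, -0.1, -2.5]
width: 0.414
```

```bash
python3 - <<'E'
from h import *
im=bot.read_camera('wrist');cv2.imwrite('pics/w2.png',im)
goto(.5126,-.262,.15,74.4)
E
```

```text
t 4.25 pos [ 0.4366 -0.0081  0.1685] jaw -85.0 q6 1.41 w 0.418 F [-0.3  0.  -1.4] tilt 0.15
spin 4.111 (alt -31.9 ) shift [0.1416 0.2241 0.0182]
```

View pics/w2.png

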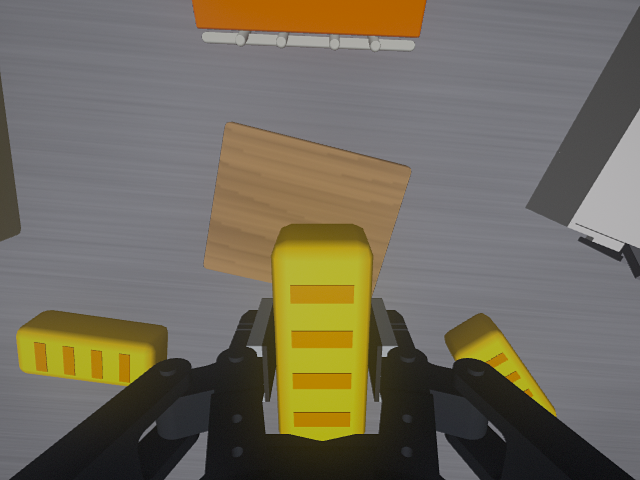

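Request:
play_rows([
  {"translation":[0,0,0],"spin":1},
  {"translation":[0,0,0],"spin":1},
  {"translation":[0,0,0],"spin":1},
  {"translation":[0,0,0],"spin":1},
  {"translation":[0,0.04,0],"spin":0.11},
])

```text
time: 4.75
tool_pos: [0.4267, -0.0443, 0.1676]
tcp_rot: [-3.111, 0.422, 0.006]
wrist_force: [1.1, -1.0, -0.7]
width: 0.413
```

Request:
play_rows([
  {"translation":[0.005,0.046,0],"spin":0},
  {"translation":[0.005,0.046,0],"spin":0},
  {"translation":[0.005,0.046,0],"spin":0},
  {"translation":[0.005,0.046,0],"spin":0},
  {"translation":[0,0,0],"spin":0},
])

```text
time: 5.25
tool_pos: [0.395, -0.2335, 0.1679]
tcp_rot: [3.111, -0.435, -0.006]
wrist_force: [0.0, 0.1, -1.1]
width: 0.417
```

Request:
play_rows([
  {"translation":[0,0,0],"spin":0},
  {"translation":[0,0,0],"spin":0},
])

```text
time: 5.45
tool_pos: [0.3963, -0.228, 0.1684]
tcp_rot: [-3.11, 0.426, 0.005]
wrist_force: [-0.2, -0.1, -0.9]
width: 0.421
```

```bash
python3 - <<'E'
from h import *
cal=bot.get_calibration('wrist');im=bot.read_camera('wrist')
r=rectify(im,cal,.058,.5126,-.262,.25,2000);cv2.imwrite('pics/tub.png',r)
goto(.5126,-.262,.15,74.4)
E
```

```text
t 5.5 pos [ 0.3967 -0.2278  0.1688] jaw -105.5 q6 1.27 w 0.418 F [ 0.5 -0.3 -0.8] tilt 0.17
spin 0.014 (alt -36.0 ) shift [0.1209 0.0018 0.0185]
```

View pics/tub.png

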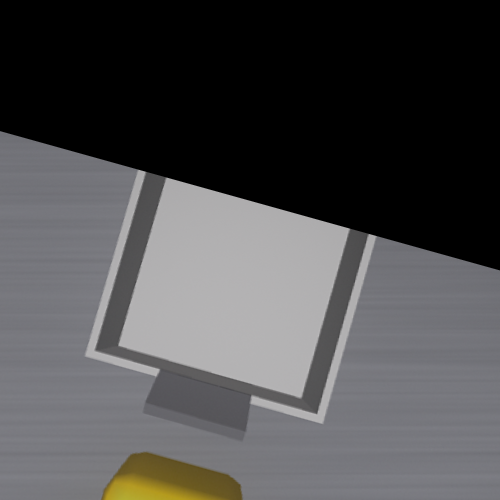

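Near view: tub near rim corners at (86,355),(322,422) in the rectified picture, centre ≈(0.520,-0.261), 8 mm beyond the top-camera estimate. I check the wrist camera against the finger pads.

```bash
python3 - <<'E'
from h import *
cal=bot.get_calibration('wrist');s=bot.read_state();R=Rn.from_rotvec(s['tcp_rot']).as_matrix()
# tool->pixel
def tp(p): return w2pix(cal,s['tool_pos']+R@np.array(p)).round(0)
for z in (-.005,-.03):
  for y in(-.018,.018):
    for x in(-.011,.011): print((x,y,z),tp([x,y,z]))
print('R rel',(cal['R']@R).round(4)); print('cam in tool',(R.T@(-cal['R'].T@cal['t']-s['tool_pos'])).round(4))
im=bot.read_camera('scene');cv2.imwrite('pics/s2.png',im)
c=bot.get_calibration('scene')
for n,P in dict(wr=(.5203,-.2608),top=(.5126,-.262)).items():
    a=np.radians(-15.8);ex=np.array([np.cos(a),np.sin(a)]);ey=np.array([-ex[1],ex[0]])
    col=(0,0,255) if n=='wr' else (0,255,0)
    q=[w2pix(c,[*(np.array(P)+i*.08*ex+j*.062*ey),.058]) for i,j in((1,1),(1,-1),(-1,-1),(-1,1))]
    cv2.polylines(im,[np.array([[16*v for v in k] for k in q]).astype(int)],True,col,1,cv2.LINE_AA,4)
cv2.imwrite('pics/s2o.png',np.hstack([cv2.resize(im[220:350,150:310],None,fx=3,fy=3,interpolation=cv2.INTER_NEAREST),cv2.resize(cv2.imread('pics/w2.png')[280:410,240:345],None,fx=3,fy=3)]))
E
```

```text
(-0.011, -0.018, -0.005) [279. 347.]
(0.011, -0.018, -0.005) [277. 300.]
(-0.011, 0.018, -0.005) [364. 347.]
(0.011, 0.018, -0.005) [366. 300.]
(-0.011, -0.018, -0.03) [272. 388.]
(0.011, -0.018, -0.03) [269. 335.]
(-0.011, 0.018, -0.03) [372. 388.]
(0.011, 0.018, -0.03) [375. 335.]
R rel [[ 8.000e-04  1.000e+00  3.000e-04]
 [-9.485e-01  9.000e-04 -3.168e-01]
 [-3.168e-01 -1.000e-04  9.485e-01]]
cam in tool [ 8.220e-02 -1.000e-04 -1.418e-01]
```

View pics/s2o.png

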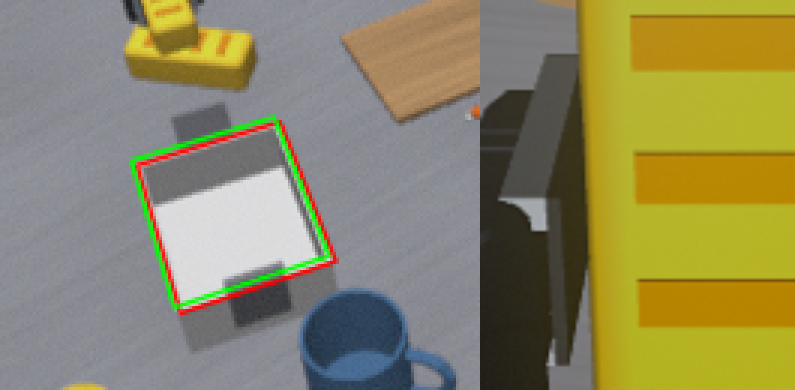

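Request:
play_rows([
  {"translation":[0.043,-0.001,0],"spin":0.05},
  {"translation":[0.043,0,0],"spin":0},
  {"translation":[0.042,0,0],"spin":0},
  {"translation":[0,0,0.03],"spin":0},
  {"translation":[0,0,0.04],"spin":0},
])

```text
time: 6.05
tool_pos: [0.5252, -0.2632, 0.1022]
tcp_rot: [3.11, -0.427, 0.01]
wrist_force: [-0.2, 0.2, -1.3]
width: 0.411
```

Request:
play_rows([
  {"translation":[0,0,0.03],"spin":0},
  {"translation":[0,0,0.02],"spin":0},
  {"translation":[0,0,0],"spin":0},
  {"translation":[0,0,0],"spin":0},
  {"translation":[0,0,0],"spin":0},
])

```text
time: 6.55
tool_pos: [0.5224, -0.2633, 0.052]
tcp_rot: [3.111, -0.431, 0.005]
wrist_force: [-0.2, -0.3, -0.9]
width: 0.415
```

```bash
python3 - <<'E'
from h import *
goto(.520,-.261,.0125,74.2)
E
```

```text
t 6.55 pos [ 0.5224 -0.2633  0.052 ] jaw -105.8 q6 1.34 w 0.415 F [-0.2 -0.3 -0.9] tilt 0.18
spin 0.004 (alt -36.0 ) shift [-0.003  -0.0016  0.0395]
```

Request:
play_rows([
  {"translation":[-0.002,-0.001,0.015],"spin":0},
  {"translation":[0,0,0.015],"spin":0},
  {"translation":[0,0,0.005],"spin":0},
  {"translation":[0,0,0.004],"spin":0},
  {"translation":[0,0,0],"spin":0},
])

```text
time: 7.05
tool_pos: [0.5186, -0.2616, 0.0113]
tcp_rot: [-3.111, 0.433, 0.002]
wrist_force: [-0.6, 0.2, 0.2]
width: 0.414
```

Request:
play_rows([
  {"translation":[0,0,0],"spin":0},
  {"translation":[0,0,0],"spin":0},
])

```text
time: 7.25
tool_pos: [0.5188, -0.2617, 0.0114]
tcp_rot: [-3.111, 0.433, 0.001]
wrist_force: [-2.9, 1.2, 4.0]
width: 0.417
```

Request:
play_rows([
  {"translation":[0,0,0],"spin":0},
  {"translation":[0,0,0],"spin":0},
  {"translation":[0,0,0],"spin":0},
  {"translation":[0,0,0],"spin":0},
  {"translation":[0,0,0],"spin":0},
], jaw=0.25)

```text
time: 7.75
tool_pos: [0.5192, -0.2618, 0.0112]
tcp_rot: [3.112, -0.433, 0.0]
wrist_force: [-0.3, -0.4, -0.5]
width: 0.627
```

Request:
play_rows([
  {"translation":[0,0,-0.02],"spin":0},
  {"translation":[0,0,-0.04],"spin":0},
  {"translation":[0,0,-0.05],"spin":0},
  {"translation":[0,0,-0.05],"spin":0},
  {"translation":[0,0,0],"spin":0},
])

```text
time: 8.25
tool_pos: [0.5244, -0.2647, 0.1807]
tcp_rot: [3.106, -0.432, 0.024]
wrist_force: [1.3, -0.3, 0.5]
width: 0.625
```

```bash
python3 - <<'E'
from h import *
goto(.520,-.261,.0125,74.2)
goto(.640,.012,.2,92.5)
E
```

```text
t 8.25 pos [ 0.5244 -0.2647  0.1807] jaw -105.8 q6 1.34 w 0.625 F [ 1.3 -0.3  0.5] tilt 0.93
spin -0.009 (alt 36.0 ) shift [-0.0079 -0.003   0.168 ]
t 8.25 pos [ 0.5244 -0.2647  0.1807] jaw -105.8 q6 1.34 w 0.625 F [ 1.3 -0.3  0.5] tilt 0.93
spin -3.669 (alt 32.3 ) shift [ 0.1278 -0.2712 -0.0199]
```

Request:
play_rows([
  {"translation":[0,0,-0.02],"spin":-1},
  {"translation":[0,0,-0.02],"spin":-1},
  {"translation":[0,0,-0.01],"spin":-1},
  {"translation":[0,0,0],"spin":-0.67},
  {"translation":[0,-0.045,0],"spin":0},
], jaw=0.3)

```text
time: 8.75
tool_pos: [0.518, -0.2202, 0.2217]
tcp_rot: [3.138, 0.064, 0.003]
wrist_force: [1.1, 1.2, -0.1]
width: 0.65
```

Request:
play_rows([
  {"translation":[-0.002,-0.045,0],"spin":0},
  {"translation":[-0.002,-0.045,0],"spin":0},
  {"translation":[-0.002,-0.045,0],"spin":0},
  {"translation":[-0.002,-0.045,0],"spin":0},
  {"translation":[-0.002,-0.045,0],"spin":0},
])

```text
time: 9.25
tool_pos: [0.4967, 0.0092, 0.2208]
tcp_rot: [-3.141, -0.068, -0.0]
wrist_force: [1.1, 0.4, 0.0]
width: 0.649
```

Request:
play_rows([
  {"translation":[0,0,0],"spin":0},
  {"translation":[0,0,0],"spin":0},
  {"translation":[0,0,0],"spin":0},
])

```text
time: 9.55
tool_pos: [0.4973, 0.0069, 0.2209]
tcp_rot: [3.14, 0.068, -0.0]
wrist_force: [0.4, 0.1, -0.1]
width: 0.651
```

```bash
cat > lidpose.py <<'E'
from h import *
def lidcorners(im):
    m=hsv(im,(4,140,70),(17,255,255));m=cv2.morphologyEx(m,cv2.MORPH_OPEN,np.ones((5,5)))
    c=max(cv2.findContours(m,cv2.RETR_EXTERNAL,cv2.CHAIN_APPROX_NONE)[0],key=cv2.contourArea)
    h=cv2.convexHull(c);return cv2.approxPolyN(h,4)[0].astype(float) if hasattr(cv2,'approxPolyN') else cv2.approxPolyDP(h,15,True)[:,0].astype(float)
E
python3 - <<'E'
from lidpose import *
goto(.5,.012,.23,92.5)
cal=bot.get_calibration('wrist');im=bot.read_camera('wrist')
P=lidcorners(im);print(P)
for p in P.astype(int): cv2.circle(im,tuple(p),4,(255,0,0),1)
cv2.imwrite('pics/w3.png',im)
f=240/np.tan(np.radians(cal['fov_y']/2));K=np.array([[f,0,cal['cx']],[0,f,cal['cy']],[0,0,1]])
# order: by angle around mean -> match with world corner order
c=P.mean(0);P=P[np.argsort(np.arctan2(P[:,1]-c[1],P[:,0]-c[0]))] # TL(-,-),TR,BR,BL  image up=+x, right=-y
obj=np.array([[.082,.063,0],[.082,-.063,0],[-.082,-.063,0],[-.082,.063,0]])
_,rv,tv=cv2.solvePnP(obj,P,K,None)
Rl=cal['R'].T@Rn.from_rotvec(rv.ravel()).as_matrix();tl=cal['R'].T@(tv.ravel()-cal['t'])
print('plate top centre',tl.round(4),'x axis',Rl[:,0].round(3),'z',Rl[:,2].round(3),'grip',(tl+.014*Rl[:,2]).round(4))
# constrained fit, tilt 25
from scipy.optimize import least_squares
def mod(v):
    R=Rn.from_euler('ZY',[v[3],-np.radians(25)]).as_matrix();return R,(obj@R.T)+v[:3]
fn=lambda v:np.concatenate([w2pix(cal,X)-p for X,p in zip(mod(v)[1],P)])
r=least_squares(fn,[*tl,0.05]);R=mod(r.x)[0]
print('fit',r.x.round(4),'rms',np.sqrt(np.mean(r.fun**2)).round(2),'grip',(r.x[:3]+.014*R[:,2]).round(4),'yaw',np.degrees(r.x[3]).round(2))
E
```

```text
t 9.55 pos [0.4973 0.0069 0.2209] jaw -87.5 q6 1.49 w 0.651 F [ 0.4  0.1 -0.1] tilt 0.03
spin -0.001 (alt 36.0 ) shift [ 0.0029 -0.005  -0.0091]
[[427.   0.]
 [405. 138.]
 [236. 138.]
 [212.   0.]]
plate top centre [0.5984 0.0123 0.0511] x axis [0.507 0.023 0.862] z [-0.861 -0.038  0.507] grip [0.5863 0.0118 0.0582]
fit [ 0.6037  0.0129 -0.0167  0.0456] rms 24.45 grip [ 0.5978  0.0126 -0.004 ] yaw 2.61
```

View pics/w3.png

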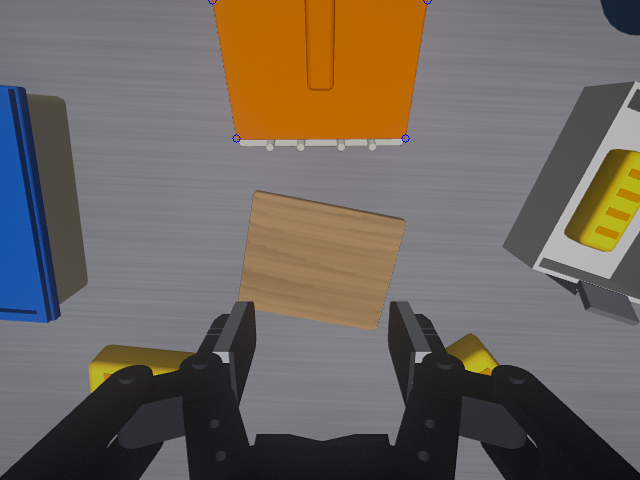

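Omelette lies in the tub; lid cut off at the top edge (its near corners (236,138),(405,138)). Move 90 mm forward, 30 mm up and fit again.

Request:
play_rows([
  {"translation":[0.03,-0.005,-0.02],"spin":0},
  {"translation":[0.03,0,-0.01],"spin":0},
  {"translation":[0.03,0,0],"spin":0},
  {"translation":[0,0,0],"spin":0},
  {"translation":[0,0,0],"spin":0},
])

```text
time: 10.1
tool_pos: [0.587, 0.015, 0.2504]
tcp_rot: [3.141, 0.065, -0.003]
wrist_force: [-0.5, -0.1, -0.7]
width: 0.652
```

Request:
play_rows([
  {"translation":[0,0,0],"spin":0},
  {"translation":[0,0,0],"spin":0},
])

```text
time: 10.3
tool_pos: [0.586, 0.0159, 0.2509]
tcp_rot: [-3.141, -0.067, 0.001]
wrist_force: [0.0, 0.2, -0.5]
width: 0.647
```

```bash
cat >> lidpose.py <<'E'
from scipy.optimize import least_squares
def fit(cal,P,tilt=None):
    f=240/np.tan(np.radians(cal['fov_y']/2));K=np.array([[f,0,cal['cx']],[0,f,cal['cy']],[0,0,1]])
    c=P.mean(0);P=P[np.argsort(np.arctan2(P[:,1]-c[1],P[:,0]-c[0]))]
    obj=np.array([[.082,.063,0],[.082,-.063,0],[-.082,-.063,0],[-.082,.063,0]])
    _,rv,tv=cv2.solvePnP(obj,P,K,None)
    Rl=cal['R'].T@Rn.from_rotvec(rv.ravel()).as_matrix();tl=cal['R'].T@(tv.ravel()-cal['t'])
    print('pnp: plate top',tl.round(4),'x',Rl[:,0].round(3),'z',Rl[:,2].round(3),'grip',(tl+.014*Rl[:,2]).round(4))
    if tilt is None: return
    def mod(v):
        R=Rn.from_euler('ZY',[v[3],-np.radians(tilt)]).as_matrix();return R,(obj@R.T)+v[:3]
    r=least_squares(lambda v:np.concatenate([w2pix(cal,X)-p for X,p in zip(mod(v)[1],P)]),[*tl,0.05]);R=mod(r.x)[0]
    print('fit',r.x.round(4),'rms',np.sqrt(np.mean(r.fun**2)).round(2),'grip',(r.x[:3]+.014*R[:,2]).round(4),'yaw',np.degrees(r.x[3]).round(2))
E
python3 - <<'E'
from lidpose import *
cal=bot.get_calibration('wrist');im=bot.read_camera('wrist');cv2.imwrite('pics/w4.png',im)
P=lidcorners(im);print(P.tolist())
fit(cal,P,25)
goto(.635,.012,.2,92.6)
E
```

```text
[[433.0, 39.0], [397.0, 239.0], [256.0, 239.0], [222.0, 39.0]]
pnp: plate top [0.6367 0.0142 0.1064] x [0.906 0.044 0.422] z [-0.422 -0.011  0.907] grip [0.6307 0.0141 0.1191]
fit [0.6367 0.0141 0.1064 0.0464] rms 0.29 grip [0.6307 0.0139 0.1191] yaw 2.66
t 10.35 pos [0.5861 0.0161 0.2511] jaw -87.5 q6 1.51 w 0.65 F [-0.2  0.2 -0.2] tilt 0.03
spin -0.027 (alt 36.0 ) shift [0.0487 0.0063 0.0511]
```

Request:
play_rows([
  {"translation":[0.0445,0.004,0],"spin":-0.03},
  {"translation":[0,0,0.035],"spin":0},
  {"translation":[0,0,0.03],"spin":0},
  {"translation":[0,0,0.025],"spin":0},
  {"translation":[0,0,0],"spin":0},
], jaw=0)

```text
time: 10.85
tool_pos: [0.6277, 0.0145, 0.1565]
tcp_rot: [-3.14, -0.073, 0.014]
wrist_force: [-0.4, -0.1, -0.9]
width: 0.498
```

Request:
play_rows([
  {"translation":[0,0,0],"spin":0},
  {"translation":[0,0,0],"spin":0},
])

```text
time: 11.05
tool_pos: [0.6328, 0.0144, 0.1636]
tcp_rot: [3.141, 0.073, 0.005]
wrist_force: [-0.7, 0.6, -0.3]
width: 0.499
```

```bash
python3 - <<'E'
from h import *
goto(.6307,.014,.112,92.66)
E
```

```text
t 11.05 pos [0.6328 0.0144 0.1636] jaw -87.3 q6 1.51 w 0.499 F [-0.7  0.6 -0.3] tilt 0.2
spin -0.0 (alt 36.0 ) shift [-0.0023  0.0003  0.0516]
```

Request:
play_rows([
  {"translation":[-0.002,0,0.02],"spin":0},
  {"translation":[0,0,0.02],"spin":0},
  {"translation":[0,0,0.0105],"spin":0},
  {"translation":[0,0,0],"spin":0},
  {"translation":[0,0,0],"spin":0},
])

```text
time: 11.55
tool_pos: [0.6305, 0.0143, 0.112]
tcp_rot: [3.141, 0.073, 0.003]
wrist_force: [-0.1, -0.0, -0.1]
width: 0.499
```

Request:
play_rows([
  {"translation":[0,0,0],"spin":0},
  {"translation":[0,0,0],"spin":0},
  {"translation":[0,0,0],"spin":0},
  {"translation":[0,0,0],"spin":0},
  {"translation":[0,0,0],"spin":0},
], jaw=-1, force=25)

```text
time: 12.05
tool_pos: [0.6305, 0.0143, 0.1121]
tcp_rot: [-3.141, -0.073, -0.003]
wrist_force: [-0.4, 0.3, 6.0]
width: 0.181
```

```bash
python3 - <<'E'
from h import *
goto(.6307,.014,.112,92.66)
E
```

```text
t 12.05 pos [0.6305 0.0143 0.1121] jaw -87.4 q6 1.51 w 0.181 F [-0.4  0.3  6. ] tilt 0.12
spin -0.003 (alt 36.0 ) shift [0.0002 0.0004 0.0001]
```

```bash
python3 - <<'E'
from h import *
T=Rn.from_rotvec([3.14,.068,0]).as_matrix();p=np.array([.4973,.0069,.2209])
Rr=np.array([[8e-4,1,3e-4],[-.9485,9e-4,-.3168],[-.3168,-1e-4,.9485]]);c=np.array([.0822,-.0001,-.1418])
cal=dict(fov_y=64.9375,cx=321.6,cy=240.4);cal['R']=Rr@T.T;cal['t']=-cal['R']@(p+T@c)
im=cv2.imread('pics/w3.png')
m=hsv(im,(100,120,50),(130,255,255))[:, :120]
k=max(cv2.findContours(m,cv2.RETR_EXTERNAL,cv2.CHAIN_APPROX_NONE)[0],key=cv2.contourArea)[:,0]
print(k.min(0),k.max(0),'corners',k[np.argmax(k.sum(1))],k[np.argmax(k[:,0]-k[:,1])])
for q in (k[np.argmax(k.sum(1))],k[np.argmax(k[:,0]-k[:,1])]): print(pix2w(cal,*q,.072).round(4))
# top-camera corners for comparison
r=None
goto(.4985,.315,.16,87.9)
E
```

```text
[ 0 85] [ 60 322] corners [ 55 319] [24 88]
[0.3999 0.2356 0.072 ]
[0.588  0.2241 0.072 ]
t 12.05 pos [0.6305 0.0143 0.1121] jaw -87.4 q6 1.51 w 0.181 F [-0.4  0.3  6. ] tilt 0.12
spin 0.949 (alt -35.1 ) shift [-0.1428 -0.2956 -0.0482]
```

Request:
play_rows([
  {"translation":[0,0,-0.03],"spin":0},
  {"translation":[0,0,-0.03],"spin":0},
  {"translation":[0,0,-0.03],"spin":0},
  {"translation":[0,0,-0.02],"spin":0},
  {"translation":[0,0,0],"spin":0},
])

```text
time: 12.55
tool_pos: [0.6318, 0.0143, 0.2244]
tcp_rot: [3.14, 0.073, 0.01]
wrist_force: [0.1, 0.4, -0.7]
width: 0.181
```

Request:
play_rows([
  {"translation":[0,0,0],"spin":0.95},
  {"translation":[-0.02,-0.042,0],"spin":0},
  {"translation":[-0.02,-0.042,0],"spin":0},
  {"translation":[-0.02,-0.042,0],"spin":0},
  {"translation":[-0.02,-0.042,0],"spin":0},
])

```text
time: 13.05
tool_pos: [0.5539, 0.186, 0.2182]
tcp_rot: [3.14, -0.059, -0.005]
wrist_force: [0.8, 0.8, -0.5]
width: 0.182
```

Request:
play_rows([
  {"translation":[-0.02,-0.042,0],"spin":0},
  {"translation":[-0.022,-0.042,0],"spin":0},
  {"translation":[-0.02,-0.041,0],"spin":0},
  {"translation":[0,0,0],"spin":0},
  {"translation":[0,0,0],"spin":0},
])

```text
time: 13.55
tool_pos: [0.497, 0.3127, 0.2186]
tcp_rot: [3.139, -0.053, -0.004]
wrist_force: [0.1, -0.2, -1.2]
width: 0.178
```

Request:
play_rows([
  {"translation":[0,0,0],"spin":0},
  {"translation":[0,0,0],"spin":0},
])

```text
time: 13.75
tool_pos: [0.4988, 0.3109, 0.2199]
tcp_rot: [3.14, -0.06, -0.001]
wrist_force: [-0.5, 0.5, -0.7]
width: 0.176
```

```bash
python3 - <<'E'
from h import *
im=bot.read_camera('scene');cv2.imwrite('pics/s3.png',cv2.resize(im[60:320,220:540],None,fx=2,fy=2))
goto(.498,.312,.120,87.5)
E
```

```text
t 13.8 pos [0.499  0.3109 0.2202] jaw -92.2 q6 2.12 w 0.18 F [-0.1  0.  -1.1] tilt 0.04
spin 0.057 (alt -35.9 ) shift [-0.001  -0.0011  0.1002]
```

View pics/s3.png

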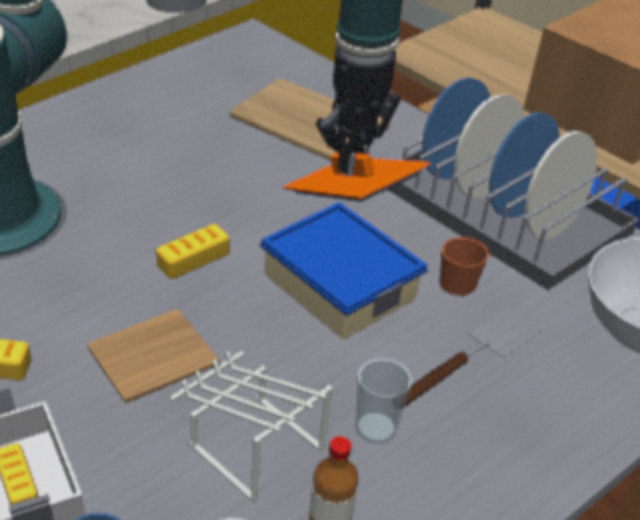

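Lid is held tilted over the blue tub (picture ~(360,180)), tub with omelette at lower left. Lower it into the recess to level it.

Request:
play_rows([
  {"translation":[-0.001,0,0.03],"spin":0.06},
  {"translation":[0,0,0.035],"spin":0},
  {"translation":[0,0,0.03],"spin":0},
  {"translation":[0,0,0],"spin":0},
  {"translation":[0,0,0],"spin":0},
], force=20)

```text
time: 14.3
tool_pos: [0.4977, 0.3114, 0.1256]
tcp_rot: [3.14, -0.068, -0.002]
wrist_force: [0.7, -0.5, 0.2]
width: 0.182
```

Request:
play_rows([
  {"translation":[0,0,0.004],"spin":0},
  {"translation":[0,0,0.004],"spin":0},
  {"translation":[0,0,0.004],"spin":0},
  {"translation":[0,0,0],"spin":0},
  {"translation":[0,0,0],"spin":0},
])

```text
time: 14.8
tool_pos: [0.4975, 0.3125, 0.1139]
tcp_rot: [-3.141, 0.065, -0.0]
wrist_force: [-0.6, 0.5, -0.9]
width: 0.182
```

Request:
play_rows([
  {"translation":[0,0,0.004],"spin":0},
  {"translation":[0,0,0.004],"spin":0},
  {"translation":[0,0,0.004],"spin":0},
  {"translation":[0,0,0],"spin":0},
  {"translation":[0,0,0],"spin":0},
])

```text
time: 15.3
tool_pos: [0.5022, 0.3135, 0.1055]
tcp_rot: [-3.138, 0.065, -0.015]
wrist_force: [5.9, -1.5, 8.1]
width: 0.181
```

Request:
play_rows([
  {"translation":[0,0,0.003],"spin":0},
  {"translation":[0,0,0.003],"spin":0},
  {"translation":[0,0,0.003],"spin":0},
  {"translation":[0,0,0],"spin":0},
  {"translation":[0,0,0],"spin":0},
])

```text
time: 15.8
tool_pos: [0.5021, 0.3142, 0.0965]
tcp_rot: [-3.137, 0.065, -0.015]
wrist_force: [5.7, -0.5, 8.3]
width: 0.184
```

Request:
play_rows([
  {"translation":[0,0,0.003],"spin":0},
  {"translation":[0,0,0.003],"spin":0},
  {"translation":[0,0,0.003],"spin":0},
  {"translation":[0,0,0],"spin":0},
  {"translation":[0,0,0],"spin":0},
])

```text
time: 16.3
tool_pos: [0.5008, 0.3138, 0.0865]
tcp_rot: [-3.138, 0.066, -0.011]
wrist_force: [3.9, 0.2, 5.4]
width: 0.184
```

Request:
play_rows([
  {"translation":[0,0,0.0015],"spin":0},
  {"translation":[0,0,0.0015],"spin":0},
  {"translation":[0,0,0],"spin":0},
])

```text
time: 16.6
tool_pos: [0.5011, 0.3138, 0.0835]
tcp_rot: [-3.138, 0.065, -0.011]
wrist_force: [4.0, -0.0, 4.8]
width: 0.182
```

Request:
play_rows([
  {"translation":[0,0,0],"spin":0},
  {"translation":[0,0,0],"spin":0},
  {"translation":[0,0,0],"spin":0},
  {"translation":[0,0,0],"spin":0},
], jaw=-0.2)

```text
time: 17.0
tool_pos: [0.4969, 0.3122, 0.0803]
tcp_rot: [3.14, -0.066, -0.002]
wrist_force: [-1.2, 0.3, 0.2]
width: 0.402
```

```bash
python3 - <<'E'
from lidpose import *
cal=bot.get_calibration('wrist');im=bot.read_camera('wrist');cv2.imwrite('pics/w5.png',im)
goto(.498,.312,.084,87.5)
E
```

```text
t 17.05 pos [0.4969 0.3122 0.0803] jaw -92.4 q6 2.13 w 0.398 F [-0.2  0.4 -0.6] tilt 0.06
spin 0.022 (alt -36.0 ) shift [ 0.0011  0.0001 -0.0037]
```

View pics/w5.png

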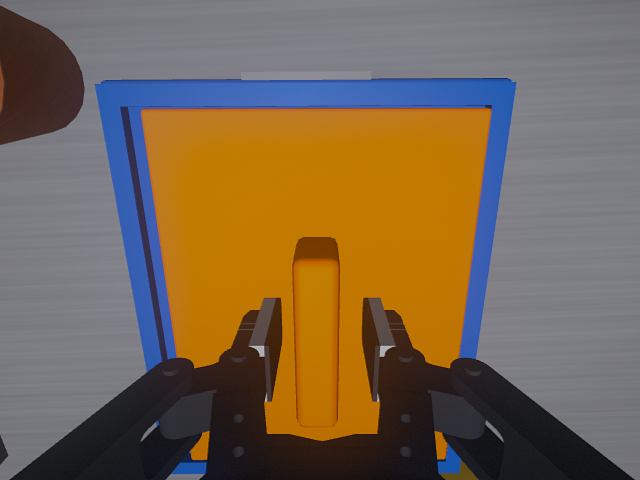

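```bash
python3 - <<'E'
from h import *
cal=bot.get_calibration('wrist');im=cv2.imread('pics/w5.png')
def edge(a,b,z,half):
    A,B=pix2w(cal,*a,z)[:2],pix2w(cal,*b,z)[:2];e=B-A;L=np.linalg.norm(e);n=np.array([e[1],-e[0]])/L
    if n[0]>0:n=-n
    yaw=np.degrees(np.arctan2(-n[1],-n[0]))
    print('len',L.round(4),'yaw',yaw.round(2),'centre',((A+B)/2+n*half).round(4))
edge((142.5,108.5),(491.5,108),.081,.082)
edge((97,82),(515,80),.072,.098)
edge((97,82),(515,80),.066,.098)
for z in (.109,):  # rib top ends
    a,b=pix2w(cal,316,259,z),pix2w(cal,317,425,z);print('rib',a.round(4),b.round(4),((a+b)/2).round(4))
s=bot.read_state();print(s['tool_pos'])
E
```

```text
len 0.1232 yaw -2.27 centre [0.4993 0.3135]
len 0.1536 yaw -2.09 centre [0.4931 0.3176]
len 0.1598 yaw -2.09 centre [0.4935 0.3178]
rib [0.5352 0.3123 0.109 ] [0.468 0.315 0.109] [0.5016 0.3137 0.109 ]
[0.49694823 0.31218578 0.08026491]
```

Request:
play_rows([
  {"translation":[0.0024,-0.001,-0.0035],"spin":0},
  {"translation":[0,0,0],"spin":0},
  {"translation":[0,0,0],"spin":0},
])

```text
time: 17.35
tool_pos: [0.5002, 0.3134, 0.0844]
tcp_rot: [-3.141, 0.066, -0.001]
wrist_force: [-0.2, 0.7, -0.4]
width: 0.402
```

Request:
play_rows([
  {"translation":[0,0,0],"spin":0},
  {"translation":[0,0,0],"spin":0},
  {"translation":[0,0,0],"spin":0},
  {"translation":[0,0,0],"spin":0},
  {"translation":[0,0,0],"spin":0},
], jaw=-1, force=60)

```text
time: 17.85
tool_pos: [0.5, 0.3133, 0.0844]
tcp_rot: [-3.141, 0.066, -0.0]
wrist_force: [0.2, 0.1, 1.6]
width: 0.174
```

```bash
python3 - <<'E'
from h import *
goto(.4993,.3135,.084,87.73)
E
```

```text
t 17.85 pos [0.5    0.3133 0.0844] jaw -92.4 q6 2.13 w 0.174 F [0.2 0.1 1.6] tilt 0.02
spin -0.026 (alt 36.0 ) shift [-0.0007 -0.0002  0.0004]
```

Request:
play_rows([
  {"translation":[0,0,-0.015],"spin":0},
  {"translation":[0,0,-0.03],"spin":0},
  {"translation":[0,0,-0.04],"spin":0},
  {"translation":[0,0,-0.04],"spin":0},
  {"translation":[0,0,0],"spin":0},
])

```text
time: 18.35
tool_pos: [0.5037, 0.3155, 0.2177]
tcp_rot: [-3.134, 0.066, -0.018]
wrist_force: [1.6, 0.8, -0.0]
width: 0.174
```

```bash
python3 - <<'E'
from h import *
goto(.520,-.261,.16,74.2)
E
```

```text
t 18.35 pos [0.5037 0.3155 0.2177] jaw -92.4 q6 2.13 w 0.174 F [ 1.6  0.8 -0. ] tilt 0.76
spin 2.681 (alt -33.3 ) shift [0.1721 0.5508 0.0541]
```

Request:
play_rows([
  {"translation":[0,0,0],"spin":1},
  {"translation":[0,0,0],"spin":1},
  {"translation":[0,0,0],"spin":0.68},
  {"translation":[0.003,0.046,0],"spin":0},
  {"translation":[0.003,0.046,0],"spin":0},
])

```text
time: 18.85
tool_pos: [0.4799, 0.2227, 0.2086]
tcp_rot: [3.111, -0.428, -0.002]
wrist_force: [-0.1, -0.6, -1.8]
width: 0.173
```

Request:
play_rows([
  {"translation":[0.003,0.046,0],"spin":0},
  {"translation":[0.003,0.046,0],"spin":0},
  {"translation":[0.003,0.046,0],"spin":0},
  {"translation":[0.003,0.046,0],"spin":0},
  {"translation":[0.003,0.046,0],"spin":0},
])

```text
time: 19.35
tool_pos: [0.4312, -0.0038, 0.2091]
tcp_rot: [3.112, -0.431, -0.0]
wrist_force: [0.2, -2.2, -0.8]
width: 0.172
```

Request:
play_rows([
  {"translation":[0.003,0.046,0],"spin":0},
  {"translation":[0.003,0.046,0],"spin":0},
  {"translation":[0.003,0.046,0],"spin":0},
  {"translation":[0,0.045,0],"spin":0},
  {"translation":[0,0.045,0],"spin":0},
])

```text
time: 19.85
tool_pos: [0.3778, -0.2255, 0.2092]
tcp_rot: [-3.112, 0.432, 0.0]
wrist_force: [0.9, -1.7, -1.4]
width: 0.174
```

Request:
play_rows([
  {"translation":[0,0,0],"spin":0},
  {"translation":[0,0,0],"spin":0},
  {"translation":[0,0,0],"spin":0},
  {"translation":[0,0,0],"spin":0},
  {"translation":[0,0,0],"spin":0},
])

```text
time: 20.35
tool_pos: [0.3794, -0.2229, 0.2091]
tcp_rot: [-3.112, 0.428, 0.0]
wrist_force: [-0.6, 0.3, -0.7]
width: 0.175
```

```bash
python3 - <<'E'
from h import *
goto(.520,-.261,.16,74.2)
cal=bot.get_calibration('wrist');im=bot.read_camera('wrist');cv2.imwrite('pics/w6.png',im)
np.savez('c6.npz',R=cal['R'],t=cal['t'])
E
```

```text
t 20.35 pos [ 0.3794 -0.2229  0.2091] jaw -105.7 q6 1.26 w 0.175 F [-0.6  0.3 -0.7] tilt 0.02
spin 0.028 (alt -36.0 ) shift [ 0.1457 -0.0016  0.0491]
```

View pics/w6.png

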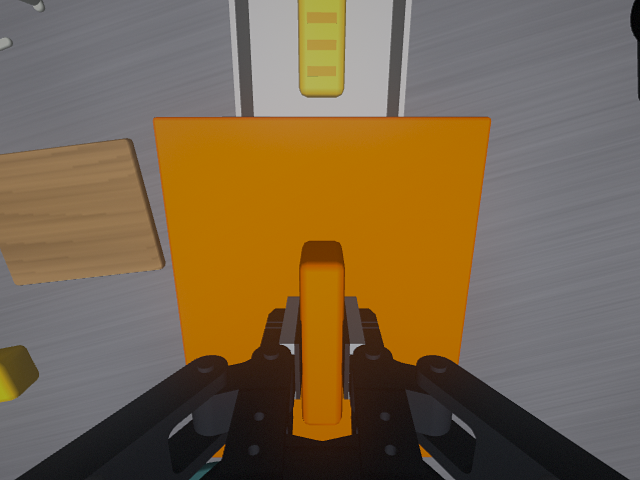

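Request:
play_rows([
  {"translation":[0.049,-0.0015,0],"spin":0.03},
  {"translation":[0.049,0,0],"spin":0},
  {"translation":[0.0485,0,0],"spin":0},
  {"translation":[0,0,0.03],"spin":0},
  {"translation":[0,0,0.03],"spin":0},
])

```text
time: 20.9
tool_pos: [0.5234, -0.2628, 0.1495]
tcp_rot: [3.111, -0.432, 0.005]
wrist_force: [-0.8, -0.1, -2.5]
width: 0.172
```

Request:
play_rows([
  {"translation":[0,0,0.02],"spin":0},
  {"translation":[0,0,0],"spin":0},
  {"translation":[0,0,0],"spin":0},
  {"translation":[0,0,0],"spin":0},
  {"translation":[0,0,0],"spin":0},
])

```text
time: 21.4
tool_pos: [0.5216, -0.2634, 0.1313]
tcp_rot: [3.11, -0.435, 0.005]
wrist_force: [-0.7, -0.6, -0.4]
width: 0.177
```

```bash
python3 - <<'E'
from h import *
goto(.521,-.2613,.125,74.2)
cal=bot.get_calibration('wrist');im=bot.read_camera('wrist');cv2.imwrite('pics/w7.png',cv2.resize(im[:200,80:560],None,fx=1.6,fy=1.6,interpolation=cv2.INTER_CUBIC))
cv2.imwrite('pics/w7f.png',im)
# expected pixels of tub far rim corners and clip if centre = (.5203,-.2608)
a=np.radians(-15.8);ex=np.array([np.cos(a),np.sin(a)]);ey=np.array([-ex[1],ex[0]])
for i,j,z in((.08,.062,.058),(.08,-.062,.058),(.094,.023,.09),(.094,-.023,.09)):
    p=w2pix(cal,[*(np.array([.5203,-.2608])+i*ex+j*ey),z]);print((i,j,z),p.round(1),((p-[80,0])*1.6).round(0))
E
```

```text
t 21.4 pos [ 0.5216 -0.2634  0.1313] jaw -105.9 q6 1.34 w 0.177 F [-0.7 -0.6 -0.4] tilt 0.21
spin -0.027 (alt 36.0 ) shift [-0.0012 -0.0018  0.0063]
(0.08, 0.062, 0.058) [204.  123.2] [198. 197.]
(0.08, -0.062, 0.058) [431.3 122.8] [562. 197.]
(0.094, 0.023, 0.09) [266.1  92. ] [298. 147.]
(0.094, -0.023, 0.09) [367.5  91.9] [460. 147.]
```

View pics/w7.png

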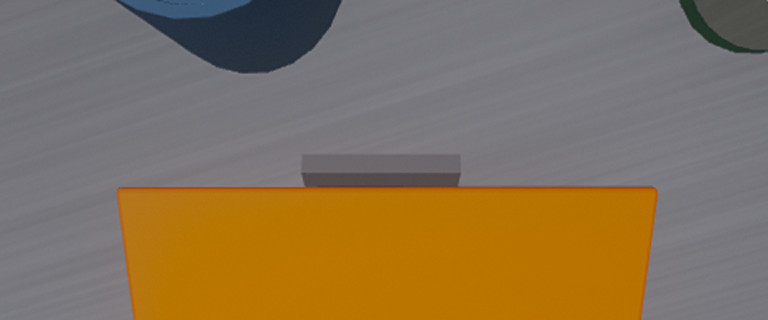

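Request:
play_rows([
  {"translation":[-0.001,-0.0017,0.01],"spin":-0.02},
  {"translation":[0,0,0.015],"spin":0},
  {"translation":[0,0,0],"spin":0},
  {"translation":[0,0,0],"spin":0},
])

```text
time: 21.85
tool_pos: [0.5188, -0.2603, 0.1027]
tcp_rot: [-3.111, 0.433, 0.004]
wrist_force: [0.3, -1.1, -1.6]
width: 0.174
```

```bash
python3 - <<'E'
from h import *
goto(.521,-.2613,.067,74.2)
E
```

```text
t 21.85 pos [ 0.5188 -0.2603  0.1027] jaw -105.8 q6 1.34 w 0.174 F [ 0.3 -1.1 -1.6] tilt 0.17
spin -0.01 (alt 36.0 ) shift [0.0025 0.0003 0.0357]
```

Request:
play_rows([
  {"translation":[0.0015,0,0.005],"spin":0},
  {"translation":[0,0,0.004],"spin":0},
  {"translation":[0,0,0],"spin":0},
  {"translation":[0,0,0],"spin":0},
])

```text
time: 22.25
tool_pos: [0.5212, -0.2613, 0.0951]
tcp_rot: [-3.111, 0.433, 0.0]
wrist_force: [-0.1, 0.1, -1.3]
width: 0.176
```

```bash
python3 - <<'E'
from h import *
goto(.521,-.2613,.067,74.2)
E
```

```text
t 22.25 pos [ 0.5212 -0.2613  0.0951] jaw -105.8 q6 1.34 w 0.176 F [-0.1  0.1 -1.3] tilt 0.02
spin -0.01 (alt 36.0 ) shift [-0.0002  0.0001  0.0281]
```

Well aligned; press down in small steps.

Request:
play_rows([
  {"translation":[0,0,0.004],"spin":0},
  {"translation":[0,0,0.004],"spin":0},
  {"translation":[0,0,0.004],"spin":0},
  {"translation":[0,0,0],"spin":0},
  {"translation":[0,0,0],"spin":0},
])

```text
time: 22.75
tool_pos: [0.5211, -0.2613, 0.0829]
tcp_rot: [-3.111, 0.433, 0.001]
wrist_force: [0.6, -0.3, -1.2]
width: 0.17
```

Request:
play_rows([
  {"translation":[0,0,0.003],"spin":0},
  {"translation":[0,0,0.003],"spin":0},
  {"translation":[0,0,0.003],"spin":0},
  {"translation":[0,0,0],"spin":0},
  {"translation":[0,0,0],"spin":0},
])

```text
time: 23.25
tool_pos: [0.5206, -0.261, 0.0734]
tcp_rot: [-3.111, 0.433, 0.002]
wrist_force: [0.5, -0.2, -1.0]
width: 0.175
```

Request:
play_rows([
  {"translation":[0,0,0.002],"spin":0},
  {"translation":[0,0,0.002],"spin":0},
  {"translation":[0,0,0.002],"spin":0},
  {"translation":[0,0,0],"spin":0},
  {"translation":[0,0,0],"spin":0},
])

```text
time: 23.75
tool_pos: [0.5211, -0.2611, 0.0679]
tcp_rot: [-3.111, 0.433, 0.001]
wrist_force: [-0.1, -0.8, -1.6]
width: 0.177
```

Request:
play_rows([
  {"translation":[0,0,0.001],"spin":0},
  {"translation":[0,0,0.001],"spin":0},
  {"translation":[0,0,0],"spin":0},
  {"translation":[0,0,0],"spin":0},
])

```text
time: 24.15
tool_pos: [0.5214, -0.2613, 0.0664]
tcp_rot: [3.112, -0.433, 0.0]
wrist_force: [-0.7, -0.1, 0.6]
width: 0.171
```

```bash
python3 - <<'E'
from h import *
goto(.521,-.2613,.067,74.2)
im=bot.read_camera('wrist');a=cv2.resize(im[60:260,140:500],None,fx=1.4,fy=1.4);s=bot.read_camera('scene');b=cv2.resize(s[210:350,150:310],None,fx=3.2,fy=3.2,interpolation=cv2.INTER_CUBIC)[:,:504]
cv2.imwrite('pics/c8.png',np.vstack([a,b])[:600])
goto(.521,-.2613,.067,74.2)
E
```

```text
t 24.15 pos [ 0.5214 -0.2613  0.0664] jaw -105.8 q6 1.34 w 0.171 F [-0.7 -0.1  0.6] tilt 0.01
spin -0.009 (alt 36.0 ) shift [-0.0004  0.0001 -0.0006]
t 24.25 pos [ 0.5214 -0.2614  0.0664] jaw -105.8 q6 1.34 w 0.173 F [-0.8 -0.   0.7] tilt 0.02
spin -0.01 (alt 36.0 ) shift [-0.0004  0.     -0.0006]
```

Request:
play_rows([
  {"translation":[0,0,0.001],"spin":0},
  {"translation":[0,0,0.001],"spin":0},
  {"translation":[0,0,0],"spin":0},
  {"translation":[0,0,0],"spin":0},
])

```text
time: 24.65
tool_pos: [0.5214, -0.2614, 0.0664]
tcp_rot: [3.112, -0.433, 0.0]
wrist_force: [-5.0, 3.3, 13.2]
width: 0.177
```

Request:
play_rows([
  {"translation":[0,0,0.001],"spin":0},
  {"translation":[0,0,0.001],"spin":0},
  {"translation":[0,0,0],"spin":0},
  {"translation":[0,0,0],"spin":0},
])

```text
time: 25.05
tool_pos: [0.5214, -0.2614, 0.0663]
tcp_rot: [3.112, -0.433, -0.0]
wrist_force: [-10.5, 5.3, 24.1]
width: 0.173
```

Hard stop at 24 N exactly at the predicted seating height. Relax, then test-lift.

Request:
play_rows([
  {"translation":[0,0,-0.002],"spin":0},
  {"translation":[0,0,-0.002],"spin":0},
  {"translation":[0,0,0],"spin":0},
  {"translation":[0,0,0],"spin":0},
  {"translation":[0,0,0],"spin":0},
], force=80)

```text
time: 25.55
tool_pos: [0.5216, -0.2615, 0.0664]
tcp_rot: [3.111, -0.433, 0.0]
wrist_force: [-1.4, 0.0, 3.7]
width: 0.173
```

Request:
play_rows([
  {"translation":[0,0,-0.004],"spin":0},
  {"translation":[0,0,-0.004],"spin":0},
  {"translation":[0,0,-0.004],"spin":0},
  {"translation":[0,0,0],"spin":0},
  {"translation":[0,0,0],"spin":0},
])

```text
time: 26.05
tool_pos: [0.5211, -0.2612, 0.078]
tcp_rot: [-3.111, 0.433, 0.001]
wrist_force: [0.4, 0.0, -5.9]
width: 0.171
```

```bash
python3 - <<'E'
from h import *
F=[]
for _ in range(4):
    im=bot.read_camera('scene');F.append(bot.read_state()['wrist_force'])
print(np.mean(F,0).round(2));cv2.imwrite('pics/s9.png',im)
im=bot.read_camera('wrist');cv2.imwrite('pics/w9.png',im)
# dark-grey clip pixels in front of the lid front edge: mean rows in columns 290-350
h=cv2.cvtColor(im,cv2.COLOR_BGR2HSV)
for u in (250,300,320,340,390): print(u,[(v,*im[v,u]) for v in range(60,140,4)])
goto(.521,-.2613,.067,74.2)
E
```

```text
[ 0.44  0.02 -4.53]
250 [(60, np.uint8(126), np.uint8(121), np.uint8(121)), (64, np.uint8(131), np.uint8(125), np.uint8(125)), (68, np.uint8(130), np.uint8(125), np.uint8(125)), (72, np.uint8(131), np.uint8(125), np.uint8(125)), (76, np.uint8(126), np.uint8(120), np.uint8(121)), (80, np.uint8(125), np.uint8(120), np.uint8(121)), (84, np.uint8(112), np.uint8(106), np.uint8(108)), (88, np.uint8(112), np.uint8(106), np.uint8(109)), (92, np.uint8(111), np.uint8(105), np.uint8(109)), (96, np.uint8(110), np.uint8(106), np.uint8(110)), (100, np.uint8(79), np.uint8(76), np.uint8(82)), (104, np.uint8(79), np.uint8(77), np.uint8(84)), (108, np.uint8(80), np.uint8(79), np.uint8(86)), (112, np.uint8(136), np.uint8(132), np.uint8(134)), (116, np.uint8(132), np.uint8(125), np.uint8(131)), (120, np.uint8(11), np.uint8(116), np.uint8(185)), (124, np.uint8(12), np.uint8(120), np.uint8(185)), (128, np.uint8(6), np.uint8(120), np.uint8(185)), (132, np.uint8(0), np.uint8(120), np.uint8(185)), (136, np.uint8(0), np.uint8(120), np.uint8(186))]
300 [(60, np.uint8(126), np.uint8(121), np.uint8(121)), (64, n
[... 3409 characters left out ...]
(108)), (96, np.uint8(111), np.uint8(106), np.uint8(109)), (100, np.uint8(76), np.uint8(73), np.uint8(77)), (104, np.uint8(77), np.uint8(75), np.uint8(80)), (108, np.uint8(77), np.uint8(74), np.uint8(81)), (112, np.uint8(78), np.uint8(76), np.uint8(84)), (116, np.uint8(77), np.uint8(75), np.uint8(83)), (120, np.uint8(77), np.uint8(74), np.uint8(82)), (124, np.uint8(81), np.uint8(74), np.uint8(81)), (128, np.uint8(17), np.uint8(118), np.uint8(186)), (132, np.uint8(0), np.uint8(118), np.uint8(186)), (136, np.uint8(0), np.uint8(118), np.uint8(186))]
t 26.3 pos [ 0.5211 -0.2612  0.078 ] jaw -105.8 q6 1.34 w 0.169 F [ 1.   0.2 -4.1] tilt 0.02
spin -0.01 (alt 36.0 ) shift [-0.0001  0.0001  0.011 ]
```

Wrist carries −4.5 N = the full 0.47 kg, so both clips hold the tub. Lift, and carry to a viewing pose just in front of the blue tub.

Request:
play_rows([
  {"translation":[0,0,-0.03],"spin":0},
  {"translation":[0,0,-0.035],"spin":0},
  {"translation":[0,0,-0.035],"spin":0},
  {"translation":[0,0,-0.035],"spin":0},
  {"translation":[0,0,-0.035],"spin":0},
])

```text
time: 26.8
tool_pos: [0.521, -0.2612, 0.2494]
tcp_rot: [-3.112, 0.433, 0.0]
wrist_force: [-0.1, -0.2, -4.8]
width: 0.169
```

Request:
play_rows([
  {"translation":[0,0,0],"spin":-0.7},
  {"translation":[0,0,0],"spin":-0.7},
  {"translation":[0,0,0],"spin":-0.7},
  {"translation":[0,0,0],"spin":-0.64},
  {"translation":[0,0,0],"spin":0},
])

```text
time: 27.3
tool_pos: [0.521, -0.2612, 0.2479]
tcp_rot: [-3.141, 0.059, 0.001]
wrist_force: [-0.1, -0.7, -4.8]
width: 0.17
```

```bash
python3 - <<'E'
from h import *
goto(.33,.315,.25,87.9)
E
```

```text
t 27.3 pos [ 0.521  -0.2612  0.2479] jaw -92.1 q6 1.1 w 0.17 F [-0.1 -0.7 -4.8] tilt 0.03
spin -0.008 (alt 36.0 ) shift [-0.212  -0.5688 -0.0019]
```

Request:
play_rows([
  {"translation":[-0.007,-0.0189,0],"spin":0},
  {"translation":[-0.0141,-0.0379,0],"spin":0},
  {"translation":[-0.0141,-0.0379,0],"spin":0},
  {"translation":[-0.0141,-0.0379,0],"spin":0},
  {"translation":[-0.0141,-0.0379,0],"spin":0},
])

```text
time: 27.8
tool_pos: [0.4631, -0.0866, 0.248]
tcp_rot: [-3.14, 0.062, 0.0]
wrist_force: [1.0, 0.3, -4.6]
width: 0.173
```

Request:
play_rows([
  {"translation":[-0.0141,-0.0379,0],"spin":0},
  {"translation":[-0.0141,-0.0379,0],"spin":0},
  {"translation":[-0.0141,-0.0379,0],"spin":0},
  {"translation":[-0.0141,-0.0379,0],"spin":0},
  {"translation":[-0.0141,-0.0379,0],"spin":0},
])

```text
time: 28.3
tool_pos: [0.3995, 0.1051, 0.2483]
tcp_rot: [-3.14, 0.061, -0.001]
wrist_force: [1.4, 1.5, -4.5]
width: 0.168
```

Request:
play_rows([
  {"translation":[-0.0141,-0.0379,0],"spin":0},
  {"translation":[-0.0141,-0.0379,0],"spin":0},
  {"translation":[-0.0141,-0.0379,0],"spin":0},
  {"translation":[-0.0141,-0.0379,0],"spin":0},
  {"translation":[-0.0141,-0.0379,0],"spin":0},
])

```text
time: 28.8
tool_pos: [0.3359, 0.297, 0.2484]
tcp_rot: [-3.141, 0.06, -0.001]
wrist_force: [0.3, -0.2, -3.7]
width: 0.173
```

Request:
play_rows([
  {"translation":[-0.007,-0.0189,0],"spin":0},
  {"translation":[0,0,0],"spin":0},
  {"translation":[0,0,0],"spin":0},
  {"translation":[0,0,0],"spin":0},
  {"translation":[0,0,0],"spin":0},
])

```text
time: 29.3
tool_pos: [0.3315, 0.3138, 0.2482]
tcp_rot: [3.141, -0.061, 0.0]
wrist_force: [-0.3, 0.1, -5.3]
width: 0.171
```

```bash
python3 - <<'E'
from h import *
goto(.33,.315,.25,87.9)
cal=bot.get_calibration('wrist');im=bot.read_camera('wrist');cv2.imwrite('pics/w10.png',im)
m=hsv(im,(105,130,50),(125,255,255));ys,xs=np.nonzero(m);print('px range',xs.min(),xs.max(),ys.min(),ys.max())
x0,y0,w=.48,.315,.24
r=rectify(im,cal,.072,x0,y0,w);m=hsv(r,(105,130,50),(125,255,255))
ys,xs=np.nonzero(m)
for c in range(10,240,20):
    v=np.nonzero(m[:,c])[0]
    if len(v): print('y',round(y0+w/2-c/1000,3),'x from',round(x0+w/2-v.max()/1000,4),'to',round(x0+w/2-v.min()/1000,4))
for rr in range(0,240,15):
    v=np.nonzero(m[rr])[0]
    if len(v): print('x',round(x0+w/2-rr/1000,3),'y',round(y0+w/2-v.max()/1000,4),round(y0+w/2-v.min()/1000,4))
E
```

```text
t 29.3 pos [0.3315 0.3138 0.2482] jaw -92.2 q6 2.31 w 0.171 F [-0.3  0.1 -5.3] tilt 0.01
spin -0.027 (alt 36.0 ) shift [-0.0015 -0.0012 -0.0018]
px range 202 413 0 115
y 0.385 x from 0.416 to 0.496
y 0.365 x from 0.441 to 0.495
y 0.345 x from 0.439 to 0.495
y 0.325 x from 0.438 to 0.494
y 0.305 x from 0.437 to 0.493
y 0.285 x from 0.436 to 0.492
y 0.265 x from 0.435 to 0.491
y 0.245 x from 0.411 to 0.491
x 0.495 y 0.344 0.395
x 0.48 y 0.241 0.396
x 0.465 y 0.242 0.396
x 0.45 y 0.242 0.397
x 0.435 y 0.243 0.397
x 0.42 y 0.243 0.398
```

Request:
play_rows([
  {"translation":[0.02,0,0],"spin":0},
  {"translation":[0.04,-0.002,0],"spin":0},
  {"translation":[0.04,-0.002,0],"spin":0},
  {"translation":[0.04,0,0.0],"spin":0},
  {"translation":[0.023,0,0],"spin":0},
])

```text
time: 29.85
tool_pos: [0.4987, 0.3113, 0.2481]
tcp_rot: [3.141, -0.063, 0.004]
wrist_force: [-0.3, -0.2, -4.4]
width: 0.169
```

Request:
play_rows([
  {"translation":[0,0,0.02],"spin":0},
  {"translation":[0,0,0.03],"spin":0},
  {"translation":[0,0,0.03],"spin":0},
  {"translation":[0,0,0.01],"spin":0},
  {"translation":[0,0,0],"spin":0},
])

```text
time: 30.35
tool_pos: [0.4935, 0.311, 0.1558]
tcp_rot: [3.138, -0.06, -0.006]
wrist_force: [0.1, 0.4, -5.2]
width: 0.173
```

Request:
play_rows([
  {"translation":[0,0,0],"spin":0},
  {"translation":[0,0,0],"spin":0},
  {"translation":[0,0,0],"spin":0},
])

```text
time: 30.65
tool_pos: [0.4956, 0.3132, 0.1603]
tcp_rot: [-3.139, 0.059, -0.005]
wrist_force: [0.1, 0.8, -4.5]
width: 0.165
```

```bash
python3 - <<'E'
from h import *
goto(.4945,.318,.1324,87.9)
E
```

```text
t 30.65 pos [0.4956 0.3132 0.1603] jaw -92.1 q6 2.13 w 0.165 F [ 0.1  0.8 -4.5] tilt 0.21
spin -0.009 (alt 36.0 ) shift [-0.0014 -0.0047  0.028 ]
```

Request:
play_rows([
  {"translation":[-0.001,-0.0045,0.005],"spin":0},
  {"translation":[0,0,0.008],"spin":0},
  {"translation":[0,0,0],"spin":0},
  {"translation":[0,0,0],"spin":0},
  {"translation":[0,0,0],"spin":0},
])

```text
time: 31.15
tool_pos: [0.4935, 0.317, 0.145]
tcp_rot: [3.141, -0.059, -0.0]
wrist_force: [0.8, 0.9, -4.9]
width: 0.171
```

```bash
python3 - <<'E'
from h import *
goto(.4945,.318,.1324,87.9)
cal=bot.get_calibration('wrist');im=bot.read_camera('wrist')
x0,y0,w=.5,.318,.24
r=rectify(im,cal,.072,x0,y0,w);m=hsv(r,(105,130,50),(125,255,255))
for c in range(10,240,20):
    v=np.nonzero(m[:,c])[0]
    if len(v): print('y',round(y0+w/2-c/1000,3),'x from',round(x0+w/2-v.max()/1000,4),'to',round(x0+w/2-v.min()/1000,4))
E
```

```text
t 31.15 pos [0.4935 0.317  0.145 ] jaw -92.1 q6 2.14 w 0.171 F [ 0.8  0.9 -4.9] tilt 0.02
spin -0.008 (alt 36.0 ) shift [ 0.001  -0.001   0.0126]
y 0.388 x from 0.579 to 0.594
y 0.368 x from 0.578 to 0.593
y 0.268 x from 0.574 to 0.589
y 0.248 x from 0.573 to 0.589
```

Request:
play_rows([
  {"translation":[0.0005,-0.001,0.004],"spin":0},
  {"translation":[0,0,0.003],"spin":0},
  {"translation":[0,0,0.003],"spin":0},
  {"translation":[0,0,0],"spin":0},
  {"translation":[0,0,0],"spin":0},
])

```text
time: 31.7
tool_pos: [0.4939, 0.3179, 0.1349]
tcp_rot: [3.141, -0.059, -0.001]
wrist_force: [-0.2, 0.7, -4.2]
width: 0.165
```

Request:
play_rows([
  {"translation":[0,0,0.001],"spin":0},
  {"translation":[0,0,0.001],"spin":0},
  {"translation":[0,0,0],"spin":0},
  {"translation":[0,0,0],"spin":0},
])

```text
time: 32.1
tool_pos: [0.4946, 0.3183, 0.1339]
tcp_rot: [-3.14, 0.059, -0.002]
wrist_force: [0.8, 0.5, -1.1]
width: 0.17
```

Request:
play_rows([
  {"translation":[0,0,0.001],"spin":0},
  {"translation":[0,0,0.0005],"spin":0},
  {"translation":[0,0,0],"spin":0},
  {"translation":[0,0,0],"spin":0},
])

```text
time: 32.5
tool_pos: [0.4945, 0.3182, 0.1324]
tcp_rot: [-3.141, 0.059, -0.001]
wrist_force: [-0.3, -0.2, 4.0]
width: 0.17
```

Seated on the recess floor at the predicted height (0.1324). Release and retreat.

Request:
play_rows([
  {"translation":[0,0,-0.0005],"spin":0},
  {"translation":[0,0,0],"spin":0},
  {"translation":[0,0,0],"spin":0},
  {"translation":[0,0,0],"spin":0},
  {"translation":[0,0,0],"spin":0},
], jaw=0)

```text
time: 33.0
tool_pos: [0.494, 0.318, 0.1321]
tcp_rot: [3.141, -0.059, -0.0]
wrist_force: [-0.5, 1.3, 0.1]
width: 0.496
```

Request:
play_rows([
  {"translation":[0,0,-0.01],"spin":0},
  {"translation":[0,0,-0.03],"spin":0},
  {"translation":[0,0,-0.04],"spin":0},
  {"translation":[0,0,-0.03],"spin":0},
  {"translation":[0,0,0],"spin":0},
])

```text
time: 33.5
tool_pos: [0.4972, 0.3199, 0.2495]
tcp_rot: [-3.135, 0.059, -0.015]
wrist_force: [1.1, 0.7, -0.0]
width: 0.501
```

Request:
play_rows([
  {"translation":[-0.04,0,0],"spin":0},
  {"translation":[-0.04,0,0],"spin":0},
  {"translation":[0,0,0],"spin":0},
  {"translation":[0,0,0],"spin":0},
  {"translation":[0,0,0],"spin":0},
])

```text
time: 34.0
tool_pos: [0.4149, 0.3211, 0.2424]
tcp_rot: [-3.141, 0.059, -0.001]
wrist_force: [0.4, -0.1, 0.3]
width: 0.496
```

```bash
python3 - <<'E'
from lidpose import *
goto(.4945,.318,.1324,87.9)
cal=bot.get_calibration('wrist');im=bot.read_camera('wrist');cv2.imwrite('pics/w11.png',im)
x0,y0,w=.494,.318,.26
r=rectify(im,cal,.129,x0,y0,w);o=hsv(r,(4,140,70),(17,255,255))
for q in rects(o,x0,y0,w):print('orange z.129',*q)
r=rectify(im,cal,.072,x0,y0,w)
for q in rects(hsv(r,(105,130,50),(125,255,255)),x0,y0,w):print('blue z.072',*q)
s=bot.read_camera('scene');c=bot.get_calibration('scene')
def outline(P,a,hx,hy,z):
    return np.array([w2pix(c,[P[0]+np.cos(a)*i*hx-np.sin(a)*j*hy,P[1]+np.sin(a)*i*hx+np.cos(a)*j*hy,z]) for i,j in((1,1),(1,-1),(-1,-1),(-1,1))])
pred=outline((.494,.318),np.radians(-2.1),.082,.063,.129)
m=hsv(s,(4,140,70),(17,255,255));k=max(cv2.findContours(m,0,2)[0],key=cv2.contourArea)
print('scene pred',pred.round(0).tolist(),'seen',cv2.approxPolyN(cv2.convexHull(k),4)[0].tolist())
E
```

```text
t 34.0 pos [0.4149 0.3211 0.2424] jaw -92.1 q6 2.22 w 0.496 F [ 0.4 -0.1  0.3] tilt 0.05
spin -0.01 (alt 36.0 ) shift [0.0796 0.0002 0.11  ]
orange z.129 [0.4936 0.3182] 0.0772 0.0176 -1.9
scene pred [[430.0, 175.0], [397.0, 193.0], [358.0, 164.0], [391.0, 149.0]] seen [[639, 479], [320, 479], [560, 275], [639, 215]]
```

```bash
python3 - <<'E'
from h import *
im=cv2.imread('pics/w11.png');cal=bot.get_calibration('wrist')
H=cv2.cvtColor(im,cv2.COLOR_BGR2HSV)
for X in [(.494,.318,.15),(.53,.318,.129),(.494,.36,.129),(.494,.278,.129),(.56,.28,.129),(.56,.36,.129),(.586,.318,.15),(.44,.28,.129),(.45,.39,.072),(.45,.246,.072)]:
    p=w2pix(cal,X);u,v=p.round().astype(int);print(X,p.round(0),H[v,u] if 0<=u<640 and 0<=v<480 else None)
s=bot.read_camera('scene');h2=cv2.cvtColor(s,cv2.COLOR_BGR2HSV);print([h2[v,u].tolist() for u,v in((410,185),(380,165),(394,160),(375,170),(394,180))])
m=hsv(im,(4,140,70),(17,255,255))
for k in cv2.findContours(m,0,2)[0]:
    if cv2.contourArea(k)>100: print(cv2.boundingRect(k),cv2.contourArea(k))
E
```

```text
(0.494, 0.318, 0.15) [322. 120.] [ 21 245 187]
(0.53, 0.318, 0.129) [319.  59.] [ 21 249 185]
(0.494, 0.36, 0.129) [257. 123.] [ 20 254 187]
(0.494, 0.278, 0.129) [384. 118.] [ 20 255 187]
(0.56, 0.28, 0.129) [382.  -0.] [ 19 255 180]
(0.56, 0.36, 0.129) [246.   6.] [ 20 252 180]
(0.586, 0.318, 0.15) [315. -67.] None
(0.44, 0.28, 0.129) [380. 200.] [ 20 255 188]
(0.45, 0.39, 0.072) [237. 178.] [ 19 228 186]
(0.45, 0.246, 0.072) [411. 172.] [ 19 239 187]
[[115, 16, 94], [14, 219, 218], [15, 243, 208], [15, 243, 214], [15, 240, 216]]
(308, 54, 28, 127) 3282.0
(81, 0, 74, 21) 550.0
```

```bash
python3 - <<'E'
from h import *
im=cv2.imread('pics/w11.png');cal=bot.get_calibration('wrist');x0,y0,w=.47,.318,.28
r=rectify(im,cal,.129,x0,y0,w);o=hsv(r,(4,140,70),(23,255,255));b=hsv(rectify(im,cal,.072,x0,y0,w),(105,120,40),(128,255,255))
def span(m,ax,vals):
    out=[]
    for v in vals:
        i=int(round(((x0 if ax=='row' else y0)+w/2-v)*1000));l=m[i] if ax=='row' else m[:,i];n=np.nonzero(l)[0]
        base=y0 if ax=='row' else x0
        out.append((v,round(base+w/2-n.max()/1000,4),round(base+w/2-n.min()/1000,4)) if len(n) else (v,))
    return out
print('lid y-span at x',span(o,'row',(.43,.46,.5)));print('lid x-span at y',span(o,'col',(.27,.29,.345,.365)))
print('blue x-span at y',span(b,'col',(.25,.27,.29,.345,.365,.385)))
s=bot.read_camera('scene');c=bot.get_calibration('scene')
m=hsv(s,(4,150,100),(20,255,255));m[:, :300]=0;m[:,460:]=0;m[230:]=0
k=max(cv2.findContours(m,0,2)[0],key=cv2.contourArea);print('scene seen',cv2.boundingRect(k))
for q in rects(hsv(rectify(s,c,.129,.494,.318,.24),(4,150,100),(20,255,255)),.494,.318,.24,1000,2000):print('scene lid z.129',*q)
for q in rects(hsv(rectify(s,c,.072,.494,.318,.3),(105,120,60),(125,255,255)),.494,.318,.3,1000,300):print('scene blue',*q)
print(bot.read_state()['time'])
E
```

```text
lid y-span at x [(0.43, np.float64(0.259), np.float64(0.382)), (0.46, np.float64(0.257), np.float64(0.381)), (0.5, np.float64(0.256), np.float64(0.379))]
lid x-span at y [(0.27, np.float64(0.412), np.float64(0.559)), (0.29, np.float64(0.412), np.float64(0.56)), (0.345, np.float64(0.422), np.float64(0.562)), (0.365, np.float64(0.415), np.float64(0.563))]
blue x-span at y [(0.25,), (0.27,), (0.29,), (0.345,), (0.365,), (0.385,)]
scene seen (359, 150, 69, 44)
scene lid z.129 [0.4948 0.3136] 0.1664 0.1268 -1.9
scene blue [0.4997 0.3096] 0.2017 0.167 -2.2
34.2
```

```bash
python3 -c "
from workcell import bot
s=bot.read_state();print(s['time'],s['wrist_force'].round(2),s['width']);print(bot.finish_job())"
```

```text
34.2 [-0.38  0.53 -0.17] 0.5003322620384474
the job is handed in; nothing more can be done
None
```

I put the omelette in the tub, snapped the lid on and stacked the closed tub in the recess on the blue-lidded tub. I handed it in at 34.2 s of the 67 s allowed; no verdict is reported.

**What I did**
1. I laid the omelette flat in the white tub and let it go. Later pictures showed it lying there.
2. I took the lid from the rack. The tool cannot tilt, so I pressed the lid level in the blue tub's recess and gripped it again by the rib.
3. I pressed the lid onto the tub. It stopped hard at 24 N (the guide was 5–20 N) at the predicted height.
4. I lifted the tub by the rib, set it down in the recess and let go.

**What the checks showed**
- **Clips:** in the test lift the wrist carried 4.5 N, the weight of tub, lid and omelette together. The clips held the tub. I did not measure the clip positions themselves.
- **Stacking:** the tool reached the predicted seated height of 0.132 m with slight pressure. The scene camera puts the lid centre about 2 mm from the blue tub's centre, after correcting for its visible side, and in line within about 0.3 degrees.
- **Hand-in:** the gripper was open and clear, with almost no force on the wrist.

**What disagreed or failed**
- The top camera read about 8 mm short in x compared with the wrist camera. I used the wrist camera, and the scene camera agreed with it better.
- The wrist camera measured lengths about 3% short.
- The scene and wrist cameras differ by about 4–5 mm in the lid's y position.
- I could not measure the blue border directly from the wrist camera at the end. I had also used all 12 picture views, so the last checks were numbers only.
- I did not measure the bystanders' final positions. I planned the paths clear of them and felt no unexpected contact.

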